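# Clamp the large specimen block in the specimen vice

### The arm

A 7-joint arm with a two-finger parallel gripper is mounted at the origin on the work surface. World frame = base frame: x ahead of the robot, y to its left, z up, the work surface at z = 0. Lengths are in m, angles in rad, forces in N, time in s.
With the tool pointing down it reaches from about 0.4 to 0.85 m from the base axis. Payload 10.4 kg.
Tool frame: the origin (TCP) lies between the finger pads; the fingertips stand 19 mm ahead of it and the grasp point (between the pads) is the TCP; z points along the fingers, x is the direction in which the jaws open and shut, and the axes are right-handed (so a half turn about z gives the same grasp; the last joint's range is limited). The gripper opens to 87 mm and grips with 3 to 60 N. Pads are 19 mm wide; open, the fingers measure 117 mm over their backs; the gripper's body (75 mm by 190 mm) begins 51 mm behind the grasp point.
Start: joints at [-1.161, 0.332, -0.065, 1.46, 0.022, 1.35, -0.088], TCP at [0.262, 0.567, 0.242] pointing down, gripper open.
Joint ranges: [-2.6, 2.6], [-0.5, 2.12], [-1.47, 1.34], [0.16, 2.42], [-1.27, 4.41], [0.06, 2.06], [-2.6, 2.6]. Speed limits (rad/s): [2.22, 2.22, 2.79, 2.79, 3.14, 3.14, 3.14].

### API

Orientations are given as a unit quaternion [x, y, z, w].
In Python, from bench import * gives the robot as it stands.
- The arm moves only by the tool step_arm, never from a script. Its argument "commands" is a list of rows, each a list of 6 numbers: the shift along the tool's x, y, z in m, then the turn, a rotation vector about the tool's x, y, z in rad. In form: [[tx, ty, tz, rx, ry, rz], ...]. A call has 1 to 12 rows; each row shifts and turns the commanded pose from where the row before left it, along the tool's axes as they then stand; what a row does not reach is not made up. A row lasts 1/10 s, in which the tool goes at most 50 mm and 8.59 degrees, less where a joint would pass 70% of its speed; a pose out of reach is approached as far as the arm can. A call with a gripper value outside its range is refused whole. "gripper" is the opening, from 0 (shut) to 1 (fully open), set as the call begins (left out, the last holds). The fingers move at their own pace and stop on an object; "grip_force" is the grip in N (left out, the last holds). Time passes only in rows, so rows that do not move let the fingers close. It gives the time, the measured TCP pose, the force and the opening at its end, in the units of the state.
- read_state(): the state, without advancing time (a new reading comes with each control period).
- camera(name): name is "scene" or "top" or "wrist"; returns the picture (420x560x3 uint8, red, green, blue); there is no depth.
- get_calibration(name): a dict with "fx", "fy", "cx", "cy" (pixels), "R" (3x3) and "t" (3): a world point X has camera coordinates R X + t. Camera axes: x right, y down, z forward; pixel columns grow to the right and rows downward; lengths in m; the calibration is good to about 2 mm. The wrist camera is an equidistant fisheye: a pixel r from the principal point sees the ray r / f radians off the axis. A picture is of the moment at which its call begins: read the wrist's pose just before it. get_calibration takes no time and is no camera call; for the wrist camera it gives the pose at the moment of the call.
- close_job(): hands the job in, once; it reports no verdict.
The state is a dict: "time": time; "joint_positions": joint angles; "joint_vel": joint speeds; "joint_torque": joint torques, N m; "ee_pos": TCP position; "eef_rot": TCP orientation; "ft_force": force on the tool from outside, world axes, zero at the start; "torque": the same for the moment, N m; "width": finger opening in m.
Only numpy, scipy, OpenCV 4.12 (cv2) and the standard library are available. Lean on these libraries where they do the work, as an engineer would, in place of code of your own. Each camera call takes 0.05 s, during which the arm holds its last target. There are 200 camera calls.

### The job

Lay the large specimen block flat in the bed of the specimen vice, lengthways between the jaw and the end stop, and let go of it. Then wind the sloping handwheel by its handle until the jaw has pushed the block against the stop and holds it snugly, without crushing the wax, and let go. Leave the other things on the bench standing where they are.

Things in the scene. Friction and masses are not known exactly. Their poses are not given: they have to be found in the camera images.
- block: the large specimen block: grey cassette plate 48 (x) x 72 (y) x 16 mm with white wax 44 x 68 mm on it, 50 mm tall in all, 0.13 to 0.25 kg. Origin at the centre of its underside, z up, y along its length. Lies loose on the bench left or right of the vice; may go into the vice either way round.
- vice: white base 220 (x) x 340 (y) x 30 mm, origin at the centre of its underside; its -x side faces the robot's right, its +y end the robot. The stop, a steel block like the jaw, stands at the bed's +y end, its face 60 to 90 mm from point bed, fast, and is not measured: feel for it. A lamp bar 26 mm thick hangs over the wheel at x 84, y -180 to 20, z 318 mm, on two posts.
- bed (a point): point on the floor of the vice's bed, 40 mm above the bench, on the bed's centre line, where the block can be laid clear of jaw and stop. y runs along the bed from jaw to stop, x across it, z up. The bed is an open trough 56 mm wide between two steel lips 8 mm above its floor and 5 mm thick; beyond the lips both sides are free.
- jaw: the sliding steel jaw on the bed, 50 mm wide, 45 mm tall, faced with a steel plate on springs that gives up to 10 mm (5 N per mm). Origin at the bottom centre of the plate's face, unpressed, that looks to the stop; its y axis is the direction in which it closes. Driven by the handwheel, 8 mm per radian (50 mm per turn); fully open it is 90 mm from point bed.
- wheel (a joint): angle of the handwheel in rad: 0 with the jaw fully open, growing as it is turned clockwise (looking at its face) to close the jaw; range 0 to 15.5, starts between 0 and 5. It stays where it is left.
- wheel_hub (a point): centre of the handwheel's rim face (solid black dished disc, 128 mm in diameter); z is the wheel's axis, out of the face, leaning 35 degrees from vertical towards the vice's -x side; x points to the handle and turns with the wheel. The lamp bar above it leaves no room for a vertical tool; along the wheel's axis there is room.
- handle_mid (a point): middle of the wheel's aluminium handle, 22 mm round, 60 mm long, parallel to the axis and 50 mm from it; this point is 33 mm above the rim face. The handle spins on its pin, so it can be held all the way round. Winding takes 4 to 5 N at the handle; each newton more presses the jaw with 6 N: 2 to 6 N more is snug, over 14 N more crushes the wax.
- amber: amber reagent bottle, 80 mm diameter, 170 mm tall. Bystander; origin at the centre of its underside.
- dropper: small dropper bottle, 36 mm diameter, 75 mm tall, standing on the vice's deck behind the bed. Bystander; origin at the centre of its underside.
- beaker: clear open beaker, 72 mm across, 90 mm tall. Bystander; origin at the centre of its underside.
- slide_box: closed slide box, 85 x 110 x 36 mm. Bystander; origin at the centre of its underside.
- small_block: the small specimen block, same make as the large one: 34 (x) x 44 (y) x 34 mm tall; not to be used. Bystander; origin at the centre of its underside.
Not all that is in view belongs to the job. What is shaped like the block but turquoise or yellow is not meant.

How it is judged:
On the way, in this order (a step that is already met when the one before it is completed fails the run):
1. the large block lies flat in the bed, between the lips, let go (x of block in the frame of bed between -0.007 and 0.007 m and z of block in the frame of bed between -0.004 and 0.005 m and y of block in the frame of bed between -0.06 and 0.07 m and angle between block's own z axis and vertical below 0.1 rad and angle between the y axis of block and the y axis of bed, either way round below 0.15 rad and contact force between the fingers and block below 0.2 N), for 0.2 s.
2. the jaw presses the block against the stop (all of step 1 and contact force between jaw and block above 8 N), for 0.3 s.
At the end, for the whole second after the job is handed in: The large block lies flat between the lips of the bed (within 7 mm of its centre line, 5 mm of its floor and 0.15 rad of its direction), let go and at rest, and the jaw still presses on it with more than 8 N, the wheel at rest (all of step 2 and linear speed of block below 0.01 m/s and velocity of joint wheel below 0.1 rad/s); the robot touches nothing.
It fails at once if the wax is crushed: the jaw presses the block with more than 90 N (contact force between jaw and block above 90 N).
It fails at once if another thing on the bench is shifted by more than 40 mm or knocked over (distance of any of amber, dropper, beaker, slide_box, small_block from where it was at the start of the episode above 0.04 m or angle between any of amber, dropper, beaker, slide_box, small_block's own z axis and vertical above 0.5 rad).
It also fails if it takes over 72 s, if anything falls off the work surface, if the arm or the gripper's body presses on something with over 40 N, if the wrist force passes 120 N, or if a joint passes its speed limit or range.

## Working session

There is one attempt and no reset: what is moved stays moved. The work goes in short steps, Python scripts to look and compute and a tool call to move; the robot and the scene stay as the last step left them, time stands still between calls to the robot, and variables do not carry over. Pictures are saved under pics/ and viewed, on a budget of 10 in all, crops included, one or two more only if the job needs it, and the job is handed in when it is done.

Besides the shell and the picture viewer there is one more tool, called after "Request:" by a JSON object that holds its "op" and its "data", one argument or row to a line. step_arm: Moves the arm, as the interface text tells. Its arguments: {"type":"object","properties":{"commands":{"type":"array","items":{"type":"array","items":{"type":"number"}}},"gripper":{"type":"number"},"grip_force":{"type":"number"}},"required":["commands"]}

```bash
ls; mkdir -p pics; python3 - <<'E'
from bench import *
import cv2,numpy as np
s=read_state();print({k:np.round(v,3).tolist() for k,v in s.items()})
for n in("scene","top"):
    im=camera(n);cv2.imwrite(f"pics/{n}0.png",im[:,:,::-1]);c=get_calibration(n);print(n,{k:np.round(v,4).tolist() for k,v in c.items()})
E
```

```text
pics
{'time': 0.0, 'joint_positions': [-1.161, 0.333, -0.065, 1.461, 0.022, 1.35, -0.088], 'joint_vel': [0.001, -0.001, -0.001, -0.0, 0.001, 0.001, -0.001], 'joint_torque': [0.0, -62.327, 0.025, -38.989, -0.061, 0.04, 0.0], 'ee_pos': [0.262, 0.567, 0.241], 'eef_rot': [0.842, 0.539, -0.001, 0.0], 'ft_force': [0.372, -0.487, -0.346], 'torque': [-0.005, -0.023, 0.006], 'width': 0.087}
scene {'fx': 489.9038, 'fy': 489.9038, 'cx': 278.894, 'cy': 213.6829, 'R': [[-0.8245, 0.5658, 0.0066], [0.391, 0.5781, -0.7162], [-0.409, -0.5879, -0.6979]], 't': [0.4672, -0.1022, 1.5479]}
top {'fx': 443.3301, 'fy': 443.3301, 'cx': 275.8984, 'cy': 207.2532, 'R': [[-0.0139, -0.9994, -0.0321], [-0.9847, 0.0193, -0.1734], [0.174, 0.0292, -0.9843]], 't': [-0.0071, 0.5762, 1.2994]}
```

View pics/scene0.png

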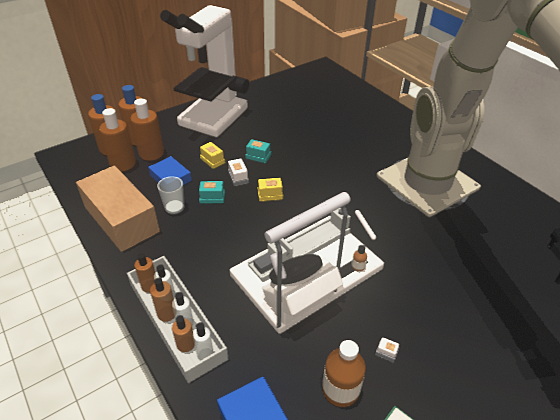

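View pics/top0.png

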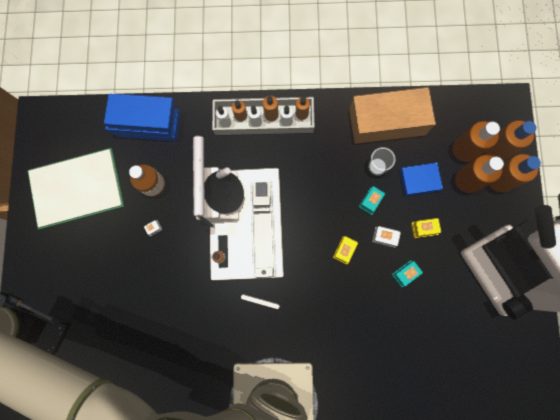

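The large block is presumably the white one at top (387,236), with the small one at (153,228). The vice is around (245,220), and the handle is at about (222,172). Next I'll view enlarged crops.

```bash
cat > h.py <<'E'
import numpy as np,cv2
from bench import *
from scipy.spatial.transform import Rotation as Rn
def ray(n,u,v,c=None):
    c=c or get_calibration(n);R=np.array(c["R"]);t=np.array(c["t"])
    x=(u-c["cx"])/c["fx"];y=(v-c["cy"])/c["fy"]
    if n=="wrist":
        r=np.hypot(x,y);d=np.array([x/r*np.sin(r),y/r*np.sin(r),np.cos(r)]) if r>0 else np.array([0,0,1.])
    else: d=np.array([x,y,1.])
    return -R.T@t,R.T@d
def onz(n,u,v,z,c=None):
    o,d=ray(n,u,v,c);return o+d*(z-o[2])/d[2]
def proj(n,X,c=None):
    c=c or get_calibration(n);p=np.array(c["R"])@np.asarray(X)+np.array(c["t"])
    if n=="wrist":
        r=np.hypot(p[0],p[1]);a=np.arctan2(r,p[2]);return np.array([c["cx"]+c["fx"]*a*p[0]/r,c["cy"]+c["fy"]*a*p[1]/r])
    return np.array([c["cx"]+c["fx"]*p[0]/p[2],c["cy"]+c["fy"]*p[1]/p[2]])
E
python3 - <<'E'
from h import *
t=cv2.imread("pics/top0.png");s=cv2.imread("pics/scene0.png")
a=cv2.resize(t[130:290,185:295],None,fx=3.7,fy=3.7,interpolation=2)
b=cv2.resize(t[220:255,360:430],(390,195),interpolation=2)
c=cv2.resize(s[185:330,225:390],(390,343),interpolation=2)
o=np.zeros((592,800,3),np.uint8);o[:a.shape[0],:a.shape[1]]=a;o[:195,410:]=b;o[200:543,410:]=c
cv2.imwrite("pics/c1.png",o)
E
```

```text
(no output)
```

View pics/c1.png

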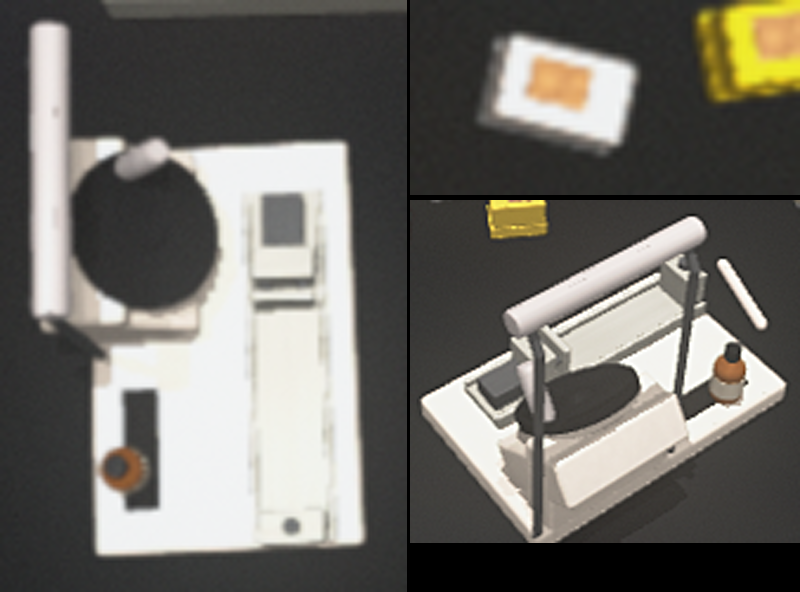

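```bash
python3 - <<'E'
from h import *
P=lambda x,y:((x+.5)/3.7-.5+185,(y+.5)/3.7-.5+130)
for nm,x,y,z in [("RT",346,143,.03),("RB",363,545,.03),("LB",97,555,.03),("lipL1",247,200,.048),("lipR1",322,200,.048),("lipL2",253,480,.048),("lipR2",331,480,.048),("jawfront",284,303,.085),("jawplateback",284,290,.085),("stopL",261,512,.085),("stopR",325,512,.085),("handle end",128,165,.2),("lamp1",48,25,.33),("lamp2",50,318,.33)]:
    print(nm,np.round(onz("top",*P(x,y),z),4))
t=cv2.imread("pics/top0.png")[215:260,360:412]
m=(t.min(2)>150).astype(np.uint8)
n,l,st,_=cv2.connectedComponentsWithStats(m);i=1+st[1:,4].argmax()
m=cv2.morphologyEx((l==i).astype(np.uint8),cv2.MORPH_CLOSE,np.ones((15,15)))
r=cv2.minAreaRect(np.argwhere(m)[:,::-1].astype(np.float32));b=cv2.boxPoints(r)+[360,215];print(r)
w=np.array([onz("top",u,v,.05) for u,v in b]);print(np.round(w,4),w.mean(0),np.linalg.norm(w-np.roll(w,1,0),axis=1))
E
```

```text
RT [ 0.7036 -0.025   0.03  ]
RB [ 0.3665 -0.0338  0.03  ]
LB [0.3616 0.1833 0.03  ]
lipL1 [0.6517 0.0579 0.048 ]
lipR1 [ 0.6503 -0.0047  0.048 ]
lipL2 [0.4194 0.054  0.048 ]
lipR2 [ 0.4184 -0.0091  0.048 ]
jawfront [0.5579 0.0254 0.085 ]
jawplateback [0.5684 0.0253 0.085 ]
stopL [0.3922 0.0448 0.085 ]
stopR [ 0.3914 -0.0054  0.085 ]
handle end [0.6448 0.1333 0.2   ]
lamp1 [0.7094 0.1672 0.33  ]
lamp2 [0.5099 0.1626 0.33  ]
((27.352941513061523, 20.58823585510254), (23.283418655395508, 14.55213737487793), 14.03624439239502)
[[ 0.4716 -0.3092  0.05  ]
 [ 0.5138 -0.3219  0.05  ]
 [ 0.4956 -0.388   0.05  ]
 [ 0.4536 -0.375   0.05  ]] [ 0.48367879 -0.34852877  0.05      ] [0.06823702 0.0441254  0.0685912  0.04396704]
```

```bash
cat >> h.py <<'E'
def down(az): # tool down, tool x at azimuth az
    c,s=np.cos(az),np.sin(az);return np.array([[c,s,0],[s,-c,0],[0,0,-1.]])
def go(pos,R):
    s=read_state();A=Rn.from_quat(s["eef_rot"]).as_matrix()
    print("t",round(s["time"],2),"pos",np.round(s["ee_pos"],4),"F",np.round(s["ft_force"],2),"w",round(s["width"],4),"q",np.round(s["joint_positions"],2))
    print("shift now-frame",np.round(A.T@(np.array(pos)-s["ee_pos"]),4),"rot",np.round(Rn.from_matrix(A.T@R).as_rotvec(),4),"shift new-frame",np.round(R.T@(np.array(pos)-s["ee_pos"]),4))
E
python3 - <<'E'
from h import *
go([.484,-.3485,.12],down(np.radians(-15.1)))
E
```

```text
t 0.1 pos [0.262  0.5671 0.2409] F [-0.49  0.13 -0.44] w 0.0868 q [-1.16  0.33 -0.06  1.46  0.02  1.35 -0.09]
shift now-frame [-0.7379  0.5855  0.1218] rot [9.0000e-04 1.0000e-03 1.4015e+00] shift new-frame [0.4528 0.8261 0.1209]
```

Request:
{"op": "step_arm", "data": {
  "commands": [
    [-0.03, 0.03, 0, 0, 0, 0],
    [-0.037, 0.03, 0, 0, 0, 0],
    [-0.037, 0.03, 0, 0, 0, 0],
    [-0.037, 0.03, 0, 0, 0, 0],
    [-0.037, 0.03, 0, 0, 0, 0],
    [-0.037, 0.03, 0, 0, 0, 0],
    [-0.037, 0.03, 0, 0, 0, 0],
    [-0.037, 0.03, 0, 0, 0, 0],
    [-0.037, 0.03, 0, 0, 0, 0],
    [-0.037, 0.03, 0, 0, 0, 0],
    [-0.037, 0.03, 0, 0, 0, 0],
    [-0.037, 0.03, 0, 0, 0, 0]
  ],
  "gripper": 0.75
}}

```text
time: 1.3
ee_pos: [0.4055, 0.0177, 0.2415]
eef_rot: [0.842, 0.539, 0.0, -0.0]
ft_force: [1.9, 0.9, -0.1]
width: 0.0652
```

Request:
{"op": "step_arm", "data": {
  "commands": [
    [-0.037, 0.029, 0, 0, 0, 0],
    [-0.037, 0.029, 0, 0, 0, 0],
    [-0.037, 0.029, 0, 0, 0, 0],
    [-0.037, 0.029, 0, 0, 0, 0],
    [-0.037, 0.029, 0, 0, 0, 0],
    [-0.037, 0.028, 0, 0, 0, 0],
    [-0.037, 0.028, 0, 0, 0, 0],
    [-0.037, 0.028, 0, 0, 0, 0],
    [0, 0, 0.01, 0, 0, 0.14],
    [0, 0, 0.01, 0, 0, 0.14],
    [0, 0, 0.01, 0, 0, 0.14],
    [0, 0, 0.01, 0, 0, 0.14]
  ]
}}

```text
time: 2.5
ee_pos: [0.4891, -0.3451, 0.2007]
eef_rot: [0.959, 0.282, -0.0, -0.0]
ft_force: [0.4, -0.5, -1.0]
width: 0.065
```

Request:
{"op": "step_arm", "data": {
  "commands": [
    [0, 0, 0.01, 0, 0, 0.14],
    [0, 0, 0.01, 0, 0, 0.14],
    [0, 0, 0.01, 0, 0, 0.14],
    [0, 0, 0.01, 0, 0, 0.14],
    [0, 0, 0.01, 0, 0, 0.14],
    [0, 0, 0.01, 0, 0, 0.14],
    [0, 0, 0, 0, 0, 0],
    [0, 0, 0, 0, 0, 0]
  ]
}}

```text
time: 3.3
ee_pos: [0.4893, -0.345, 0.1414]
eef_rot: [0.992, -0.129, -0.0, 0.0]
ft_force: [0.8, 0.4, 0.8]
width: 0.0651
```

```bash
python3 - <<'E'
from h import *
c=get_calibration("wrist");im=camera("wrist");cv2.imwrite("pics/w1.png",im[:,:,::-1])
go([.484,-.3485,.038],down(np.radians(-15.1)))
E
```

```text
t 3.35 pos [ 0.4894 -0.3452  0.1418] F [ 0.12 -0.58 -0.14] w 0.0657 q [-0.29  0.59  1.13  1.7  -0.57  1.22  0.72]
shift now-frame [-0.0044  0.0046  0.1038] rot [ 0.0002 -0.0001  0.0054] shift new-frame [-0.0044  0.0046  0.1038]
```

View pics/w1.png

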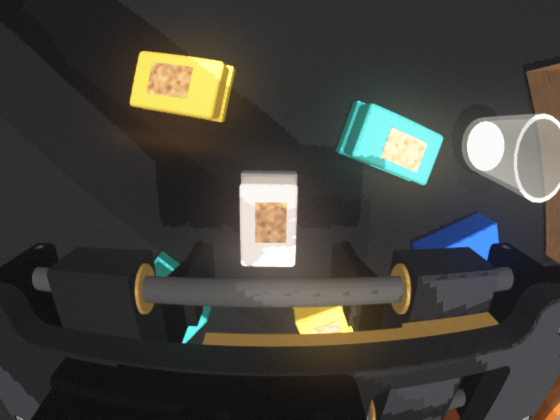

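The wrist view shows the white/grey block squarely aligned at about (268,220), so I'll descend and grip.

Request:
{"op": "step_arm", "data": {
  "commands": [
    [-0.004, 0.005, 0.02, 0, 0, 0],
    [0, 0, 0.03, 0, 0, 0],
    [0, 0, 0.03, 0, 0, 0],
    [0, 0, 0.023, 0, 0, 0],
    [0, 0, 0, 0, 0, 0]
  ]
}}

```text
time: 3.85
ee_pos: [0.4832, -0.3478, 0.0365]
eef_rot: [0.992, -0.129, -0.002, -0.001]
ft_force: [0.4, 0.9, 0.5]
width: 0.065
```

Request:
{"op": "step_arm", "data": {
  "commands": [
    [0, 0, 0, 0, 0, 0],
    [0, 0, 0, 0, 0, 0],
    [0, 0, 0, 0, 0, 0],
    [0, 0, 0, 0, 0, 0],
    [0, 0, 0, 0, 0, 0]
  ],
  "gripper": 0.35,
  "grip_force": 15
}}

```text
time: 4.35
ee_pos: [0.4848, -0.3491, 0.0396]
eef_rot: [0.991, -0.13, 0.001, 0.0]
ft_force: [-0.9, 0.9, 7.5]
width: 0.0439
```

```bash
python3 - <<'E'
from h import *
go([.484,-.3485,.038],down(np.radians(-15.1)))
E
```

```text
t 4.35 pos [ 0.4848 -0.3491  0.0396] F [-0.88  0.92  7.49] w 0.0439 q [-0.21  0.7   1.01  1.78 -0.68  1.05  0.8 ]
shift now-frame [-0.0009 -0.0004  0.0016] rot [-0.0001 -0.0015  0.0018] shift new-frame [-0.0009 -0.0004  0.0016]
```

Request:
{"op": "step_arm", "data": {
  "commands": [
    [0, 0, -0.01, 0, 0, 0],
    [0, 0, -0.03, 0, 0, 0],
    [0, 0, -0.04, 0, 0, 0],
    [0, 0, -0.04, 0, 0, 0],
    [0, 0, -0.02, 0, 0, 0.13],
    [0, 0, 0, 0, 0, 0.13],
    [0, 0, 0, 0, 0, 0.13],
    [0, 0, 0, 0, 0, 0.13],
    [0, 0, 0, 0, 0, 0.13],
    [0, 0, 0, 0, 0, 0.13]
  ]
}}

```text
time: 5.35
ee_pos: [0.484, -0.3486, 0.1789]
eef_rot: [0.866, -0.5, -0.0, -0.0]
ft_force: [0.5, 0.8, -2.8]
width: 0.0439
```

Request:
{"op": "step_arm", "data": {
  "commands": [
    [0, 0, 0, 0, 0, 0.13],
    [0, 0, 0, 0, 0, 0.13],
    [0, 0, 0, 0, 0, 0.13],
    [0, 0, 0, 0, 0, 0.11],
    [0, 0, 0, 0, 0, 0]
  ]
}}

```text
time: 5.85
ee_pos: [0.4841, -0.3487, 0.1788]
eef_rot: [0.717, -0.697, -0.0, -0.0]
ft_force: [-0.8, 0.0, -2.5]
width: 0.0438
```

```bash
python3 - <<'E'
from h import *
go([.455,.0228,.17],down(np.radians(-88.7)))
E
```

```text
t 5.85 pos [ 0.4841 -0.3487  0.1788] F [-0.78  0.04 -2.46] w 0.0438 q [-0.37  0.66  1.31  1.67 -0.66  1.34 -0.49]
shift now-frame [-0.3721  0.019   0.0089] rot [0.0001 0.0002 0.0043] shift new-frame [-0.3721  0.0206  0.0088]
```

Request:
{"op": "step_arm", "data": {
  "commands": [
    [-0.03, 0.002, 0, 0, 0, 0.004],
    [-0.037, 0.002, 0, 0, 0, 0],
    [-0.037, 0.002, 0, 0, 0, 0],
    [-0.037, 0.002, 0, 0, 0, 0],
    [-0.037, 0.002, 0, 0, 0, 0],
    [-0.037, 0.002, 0, 0, 0, 0],
    [-0.037, 0.002, 0, 0, 0, 0],
    [-0.037, 0.002, 0, 0, 0, 0],
    [-0.037, 0.002, 0, 0, 0, 0],
    [-0.03, 0.002, 0, 0, 0, 0],
    [-0.016, 0, 0, 0, 0, 0],
    [0, 0, 0, 0, 0, 0]
  ]
}}

```text
time: 7.05
ee_pos: [0.4548, 0.0241, 0.1786]
eef_rot: [0.718, -0.696, -0.0, -0.0]
ft_force: [-0.3, -0.7, -1.6]
width: 0.0438
```

```bash
python3 - <<'E'
from h import *
go([.455,.0228,.0796],down(np.radians(-88.7)))
a=camera("wrist")[:,:,::-1];b=camera("top")[:,:,::-1];s=camera("scene")[:,:,::-1]
cv2.imwrite("pics/w2.png",a);cv2.imwrite("pics/t2.png",b)
o=np.zeros((600,800,3),np.uint8);o[:315,:420]=cv2.resize(a,(420,315));o[:320,440:800]=cv2.resize(b[150:290,190:310],(360,420))[:320];o[320:600,:467]=cv2.resize(s[190:310,230:430],(467,280))
cv2.imwrite("pics/c2.png",o)
E
```

```text
t 7.05 pos [0.4548 0.0241 0.1786] F [-0.3  -0.72 -1.61] w 0.0438 q [-1.31 -0.1   1.14  2.01  0.1   1.17 -1.75]
shift now-frame [ 0.0013 -0.0002  0.099 ] rot [0.     0.0005 0.0071] shift new-frame [ 0.0013 -0.0002  0.099 ]
```

View pics/c2.png

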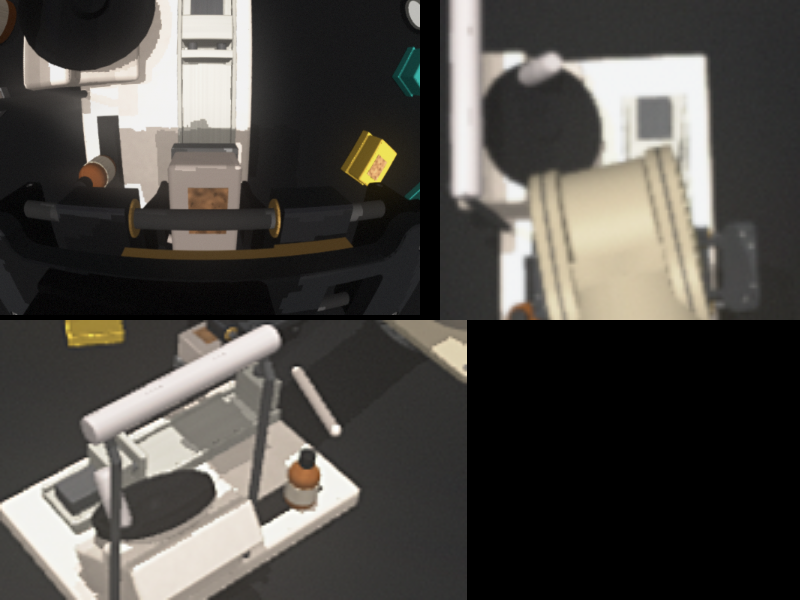

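```bash
python3 - <<'E'
from h import *
im=cv2.imread("pics/w2.png").min(2)
for r in(100,140,180): print(r,im[r,225:340].tolist())
for x in(.48,.52,.56,.60):
    print(x,[np.round(proj("wrist",[x,.0228+.022*(x-.455)+d,.048]),1).tolist() for d in(.033,.028,-.028,-.033)])
E
```

```text
100 [242, 242, 243, 243, 243, 243, 243, 243, 243, 242, 231, 205, 204, 210, 214, 210, 181, 140, 201, 229, 231, 234, 235, 234, 235, 235, 234, 232, 231, 230, 232, 230, 233, 233, 232, 234, 235, 236, 233, 232, 233, 234, 236, 235, 231, 232, 232, 235, 232, 232, 231, 232, 233, 234, 235, 234, 234, 234, 234, 233, 233, 231, 233, 233, 234, 233, 233, 233, 231, 231, 231, 232, 233, 233, 232, 233, 234, 231, 230, 230, 232, 231, 226, 163, 126, 194, 209, 208, 204, 197, 199, 239, 241, 241, 242, 241, 241, 241, 242, 242, 242, 241, 241, 241, 241, 241, 237, 232, 225, 209, 156, 78, 54, 55, 54]
140 [241, 242, 241, 242, 242, 242, 243, 242, 243, 242, 242, 229, 208, 213, 216, 214, 195, 159, 203, 228, 230, 232, 233, 231, 232, 233, 232, 231, 229, 228, 229, 231, 232, 233, 229, 230, 234, 234, 232, 230, 230, 232, 233, 232, 229, 229, 230, 232, 230, 229, 229, 228, 230, 231, 230, 231, 232, 232, 231, 231, 229, 228, 232, 231, 232, 232, 231, 230, 230, 229, 230, 231, 232, 231, 231, 232, 230, 228, 230, 229, 228, 228, 200, 133, 185, 208, 207, 206, 205, 206, 240, 242, 242, 241, 242, 241, 242, 241, 241, 242, 242, 242, 242, 242,
[... 191 characters left out ...]
13, 112, 111, 112, 113, 115, 118, 111, 114, 115, 116, 112, 110, 111, 117, 116, 112, 113, 110, 112, 113, 111, 112, 110, 112, 109, 111, 111, 115, 111, 113, 112, 112, 109, 113, 116, 112, 111, 111, 112, 112, 111, 113, 113, 116, 114, 112, 112, 116, 111, 112, 111, 112, 112, 106, 90, 94, 108, 110, 107, 108, 112, 127, 137, 138, 138, 135, 138, 137, 135, 137, 134, 134, 136, 137, 134, 134, 131, 126, 122, 116, 77, 47, 42, 40, 38, 40, 38]
0.48 [[231.9, 174.5], [237.7, 174.6], [302.8, 176.0], [308.5, 176.2]]
0.52 [[231.0, 128.0], [236.9, 128.0], [303.5, 129.5], [309.4, 129.7]]
0.56 [[230.7, 81.1], [236.6, 81.0], [303.9, 82.4], [309.9, 82.7]]
0.6 [[230.9, 35.6], [236.8, 35.5], [303.9, 36.8], [309.8, 37.1]]
```

```bash
python3 - <<'E'
from h import *
im=cv2.imread("pics/w2.png").min(2)
for r in(225,240): print(r,im[r,205:345].tolist())
z0=.1786-.0396
for dx,w,z in((.036,.024,z0+.016),(.034,.022,z0+.05),(.02,.022,z0+.05)):
    a=np.radians(1.3)
    print([np.round(proj("wrist",[.4548+dx-s*w*np.sin(a),.0241+dx*np.sin(a)+s*w,z]),1).tolist() for s in(1,-1)])
t=cv2.imread("pics/top0.png").min(2)
for r in(215,230,245): print(r,t[r,240:300].tolist(),np.round(proj("top",[.55,.0228,.048]),1))
E
```

```text
225 [170, 168, 169, 169, 167, 158, 138, 136, 136, 137, 137, 138, 137, 137, 137, 138, 137, 137, 122, 114, 123, 128, 131, 131, 135, 134, 135, 138, 159, 165, 169, 164, 166, 163, 162, 163, 165, 162, 163, 162, 165, 164, 163, 165, 162, 162, 165, 163, 162, 163, 161, 163, 162, 162, 164, 155, 137, 132, 132, 130, 134, 133, 132, 133, 134, 131, 131, 133, 132, 129, 131, 133, 134, 133, 131, 130, 132, 134, 132, 133, 131, 133, 131, 135, 134, 138, 137, 138, 140, 139, 136, 138, 137, 136, 137, 137, 136, 132, 131, 133, 131, 131, 128, 130, 130, 130, 130, 130, 144, 176, 205, 207, 203, 196, 167, 132, 113, 112, 122, 125, 126, 126, 123, 121, 118, 104, 57, 34, 27, 27, 31, 28, 30, 26, 30, 28, 29, 31, 28, 32]
240 [167, 168, 168, 169, 165, 161, 141, 138, 136, 135, 134, 130, 121, 120, 117, 120, 123, 134, 133, 119, 118, 124, 127, 130, 132, 135, 136, 134, 134, 135, 136, 134, 135, 135, 134, 133, 134, 133, 134, 135, 133, 133, 134, 133, 135, 132, 135, 133, 133, 133, 131, 133, 133, 134, 135, 134, 134, 134, 131, 132, 133, 134, 132, 132, 133, 130, 135, 133, 129, 133, 133, 134, 132, 132, 132, 134, 134, 133, 133, 134, 131,
[... 581 characters left out ...]
30, 164, 81, 57, 60, 60, 58, 59, 58, 55, 54, 56, 56, 55, 53, 51, 54, 54, 52, 52, 53] [263.  216.1]
230 [241, 242, 243, 241, 242, 242, 242, 242, 242, 242, 240, 226, 218, 192, 209, 228, 230, 231, 230, 231, 231, 230, 230, 231, 232, 231, 231, 232, 231, 233, 232, 232, 229, 213, 228, 240, 242, 241, 242, 239, 218, 145, 72, 60, 59, 60, 57, 60, 59, 58, 57, 56, 55, 55, 55, 56, 56, 54, 53, 53] [263.  216.1]
245 [242, 242, 241, 241, 242, 242, 241, 241, 242, 242, 242, 241, 231, 228, 230, 231, 234, 234, 234, 235, 235, 234, 234, 234, 235, 235, 237, 237, 236, 236, 237, 234, 208, 209, 197, 224, 240, 241, 241, 241, 231, 175, 96, 61, 60, 59, 60, 58, 58, 57, 59, 59, 57, 57, 57, 55, 55, 55, 54, 53] [263.  216.1]
```

```bash
python3 - <<'E'
from h import *
a=cv2.imread("pics/w2.png")[165:320,200:360]
cv2.imwrite("pics/c3.png",cv2.resize(a,(619,600),interpolation=2))
E
```

```text
(no output)
```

View pics/c3.png

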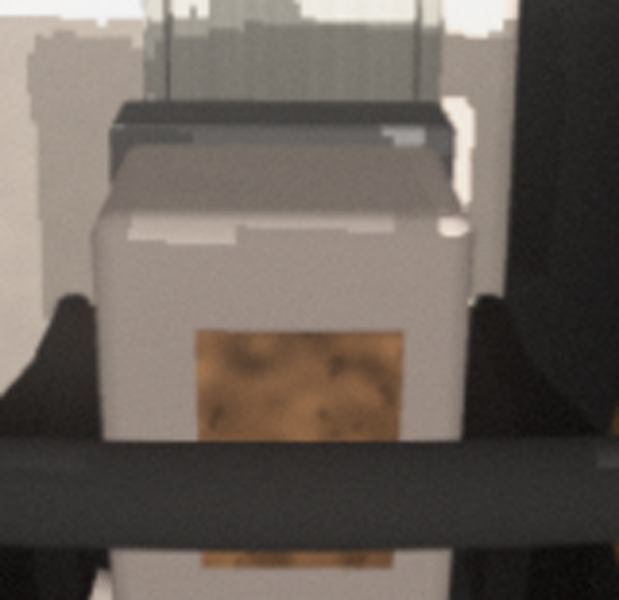

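Request:
{"op": "step_arm", "data": {
  "commands": [
    [0.0017, 0, 0.02, 0, 0, 0.007],
    [0, 0, 0.03, 0, 0, 0],
    [0, 0, 0.03, 0, 0, 0],
    [0, 0, 0.01, 0, 0, 0],
    [0, 0, 0.002, 0, 0, 0],
    [0, 0, 0.002, 0, 0, 0],
    [0, 0, 0.002, 0, 0, 0],
    [0, 0, 0, 0, 0, 0]
  ]
}}

```text
time: 8.0
ee_pos: [0.4553, 0.0209, 0.083]
eef_rot: [0.713, -0.701, -0.0, -0.001]
ft_force: [-0.2, -0.4, -2.7]
width: 0.0439
```

Request:
{"op": "step_arm", "data": {
  "commands": [
    [0, 0, 0.001, 0, 0, 0],
    [0, 0, 0.001, 0, 0, 0],
    [0, 0, 0, 0, 0, 0],
    [0, 0, 0, 0, 0, 0]
  ]
}}

```text
time: 8.4
ee_pos: [0.455, 0.0209, 0.0806]
eef_rot: [0.713, -0.701, -0.0, -0.0]
ft_force: [-0.2, 0.3, -1.7]
width: 0.044
```

Request:
{"op": "step_arm", "data": {
  "commands": [
    [-0.001, 0, 0.001, 0, 0, 0],
    [0, 0, 0.001, 0, 0, 0],
    [0, 0, 0, 0, 0, 0],
    [0, 0, 0, 0, 0, 0]
  ]
}}

```text
time: 8.8
ee_pos: [0.4552, 0.0219, 0.0791]
eef_rot: [0.713, -0.701, -0.0, -0.0]
ft_force: [-5.2, -0.4, 13.0]
width: 0.0436
```

Request:
{"op": "step_arm", "data": {
  "commands": [
    [0, 0, 0, 0, 0, 0],
    [0, 0, 0, 0, 0, 0],
    [0, 0, 0, 0, 0, 0],
    [0, 0, 0, 0, 0, 0],
    [0, 0, -0.02, 0, 0, 0],
    [0, 0, -0.04, 0, 0, 0],
    [0, 0, -0.04, 0, 0, 0],
    [0, 0, -0.04, 0, 0, 0],
    [0, 0, -0.02, 0, 0, 0]
  ],
  "gripper": 0.7
}}

```text
time: 9.7
ee_pos: [0.455, 0.0239, 0.2313]
eef_rot: [0.715, -0.699, -0.002, -0.002]
ft_force: [0.7, 0.4, -0.5]
width: 0.0606
```

```bash
python3 - <<'E'
from h import *
go([.455,.0228,.30],down(0))
a=camera("wrist")[:,:,::-1];c=get_calibration("wrist");print({k:np.round(v,4).tolist() for k,v in c.items()})
cv2.imwrite("pics/w4.png",a)
E
```

```text
t 9.7 pos [0.455  0.0239 0.2313] F [ 0.66  0.35 -0.48] w 0.0606 q [-1.38 -0.24  1.12  1.94  0.22  1.31 -1.88]
shift now-frame [ 0.0007 -0.     -0.0687] rot [-0.0046  0.0044 -1.5493] shift new-frame [ 0.      0.0011 -0.0687]
{'fx': 325.1923, 'fy': 325.1923, 'cx': 272.3227, 'cy': 208.6492, 'R': [[0.0207, -0.9998, -0.0063], [-0.9609, -0.0217, 0.2761], [-0.2762, 0.0004, -0.9611]], 't': [0.0163, 0.4058, 0.5093]}
```

View pics/w4.png

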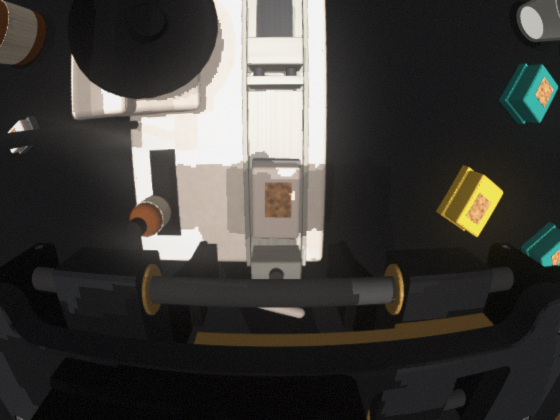

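The block lies flat between the lips, at about (277,200) between the jaw at (275,80) and the stop at (275,262). Next I'll locate the wheel from the two fixed views.

```bash
cat >> h.py <<'E'
yaw=.022
VX=np.array([-np.sin(yaw),np.cos(yaw),0]);VY=np.array([-np.cos(yaw),-np.sin(yaw),0])
AX=np.cos(np.radians(35))*np.array([0,0,1.])-np.sin(np.radians(35))*VX
E1=-VY                      # in wheel plane, ~world +x
E2=np.cross(AX,E1)          # ccw about AX
def wpt(hub,th,r,h): return np.asarray(hub)+h*AX+r*(np.cos(th)*E1+np.sin(th)*E2)
def tool(): # tool z = -AX, tool x = E1
    return np.stack([E1,np.cross(-AX,E1),-AX],1)
E
cat > fit.py <<'E'
from h import *
from scipy.optimize import least_squares
T=lambda x,y:((x+.5)/3.7-.5+185,(y+.5)/3.7-.5+130)
k=390/165
S=lambda x,y:((x-410+.5)/k-.5+225,(y-200+.5)/k-.5+185)
th=np.linspace(0,2*np.pi,181)
ct,cs=get_calibration("top"),get_calibration("scene")
def res(p):
    hub=p[:3];r=[]
    for n,c in(("top",ct),("scene",cs)):
        q=np.array([proj(n,wpt(hub,a,.064,0),c) for a in th])
        if n=="top": r+=[q[:,0].min()-T(72,0)[0],q[:,0].max()-T(217,0)[0],q[:,1].max()-T(0,310)[1]]
        else: r+=[q[:,0].max()-S(641,0)[0],q[:,1].min()-S(0,364)[1],q[:,1].max()-S(0,434)[1],q[:,0].min()-S(519,0)[0]]
    m=wpt(hub,p[3],.05,40/1000)
    r+=list(proj("top",m,ct)-T(146,157))+list(proj("scene",wpt(hub,p[3],.05,.033),cs)-S(536,392))
    return np.array(r)
s=min((least_squares(res,[.6,.11,.13,a]) for a in(0,1.5,3,-1.5)),key=lambda s:s.cost);print(np.round(s.x,4),np.round(res(s.x),2))
hub=s.x[:3]
V0=np.array([.5345,.0748+.022*.17,0]);print("hub in vice",np.round([(hub-V0)@VX,(hub-V0)@VY,hub[2]],3))
print("mid",wpt(hub,s.x[3],.05,.033))
E
python3 fit.py
```

```text
[0.6111 0.1328 0.1212 0.3424] [-0.86 -0.4   0.46 -0.22  1.61 -1.65 -1.03  0.25  0.6   0.08 -0.01]
hub in vice [ 0.053 -0.078  0.121]
mid [0.6582941  0.12865298 0.15781846]
```

Request:
{"op": "step_arm", "data": {
  "commands": [
    [0, 0, -0.015, 0, 0, -0.141],
    [0, 0, -0.015, 0, 0, -0.141],
    [0, 0, -0.015, 0, 0, -0.141],
    [0, 0, -0.015, 0, 0, -0.141],
    [0, 0, -0.015, 0, 0, -0.141],
    [0, 0, -0.015, 0, 0, -0.141],
    [0, 0, -0.01, 0, 0, -0.141],
    [0, 0, -0.01, 0, 0, -0.141],
    [0, 0, -0.01, 0, 0, -0.141],
    [0, 0, 0, 0, 0, -0.141],
    [0, 0, 0, 0, 0, -0.141],
    [0, 0, 0, 0, 0, 0]
  ],
  "gripper": 0.5
}}

```text
time: 10.95
ee_pos: [0.4544, 0.0233, 0.3481]
eef_rot: [1.0, 0.002, -0.002, -0.001]
ft_force: [-0.0, -0.7, -0.9]
width: 0.0437
```

```bash
python3 - <<'E'
from h import *
hub=[.611,.133,.121]
print(wpt(hub,.342,.05,.17),wpt(hub,.342,.05,.05))
go([.5,-.05,.36],tool()); go(wpt(hub,.342,.05,.20),tool())
E
```

```text
[0.65993573 0.05028452 0.26987392] [0.65842161 0.11909704 0.17157567]
t 10.95 pos [0.4544 0.0233 0.3481] F [-0.03 -0.73 -0.88] w 0.0437 q [-1.57 -0.47  1.06  1.74  0.41  1.64 -0.52]
shift now-frame [ 0.0453  0.0734 -0.0122] rot [ 0.6087 -0.0021 -0.0189] shift new-frame [ 0.044   0.054  -0.0524]
t 10.95 pos [0.4544 0.0233 0.3481] F [-0.03 -0.73 -0.88] w 0.0437 q [-1.57 -0.47  1.06  1.74  0.41  1.64 -0.52]
shift now-frame [ 0.2062 -0.009   0.0529] rot [ 0.6087 -0.0021 -0.0189] shift new-frame [0.2061 0.0264 0.047 ]
```

Request:
{"op": "step_arm", "data": {
  "commands": [
    [0.02, 0.035, -0.006, 0, 0, -0.01],
    [0.025, 0.038, -0.006, 0, 0, -0.01],
    [0, 0, 0, 0.122, 0, 0],
    [0, 0, 0, 0.122, 0, 0],
    [0, 0, 0, 0.122, 0, 0],
    [0, 0, 0, 0.122, 0, 0],
    [0, 0, 0, 0.122, 0, 0],
    [0, 0, 0, 0, 0, 0],
    [0, 0, 0, 0, 0, 0]
  ]
}}

```text
time: 11.85
ee_pos: [0.4667, -0.0363, 0.3673]
eef_rot: [0.956, 0.004, 0.01, -0.293]
ft_force: [0.2, 1.0, 0.2]
width: 0.0433
```

```bash
python3 - <<'E'
from h import *
hub=[.611,.133,.121]
go(wpt(hub,.342,.05,.20),tool())
E
```

```text
t 11.85 pos [ 0.4667 -0.0363  0.3673] F [0.21 0.99 0.2 ] w 0.0433 q [-1.33 -0.5   1.34  1.69 -0.11  1.54 -0.01]
shift now-frame [ 0.1922 -0.0139  0.1023] rot [ 0.0163 -0.0284 -0.0037] shift new-frame [ 0.1951 -0.0116  0.097 ]
```

Request:
{"op": "step_arm", "data": {
  "commands": [
    [0.025, 0, 0, 0, 0, 0],
    [0.03, 0, 0, 0, 0, 0],
    [0.03, 0, 0, 0, 0, 0],
    [0.03, 0, 0, 0, 0, 0],
    [0.03, 0, 0, 0, 0, 0],
    [0.03, -0.005, 0, 0, 0, 0],
    [0.02, -0.005, 0, 0, 0, 0],
    [0, 0, 0, 0, 0, 0]
  ]
}}

```text
time: 12.65
ee_pos: [0.5405, 0.0177, 0.4108]
eef_rot: [0.961, -0.008, 0.064, -0.27]
ft_force: [-0.7, 0.2, 0.5]
width: 0.044
```

```bash
python3 - <<'E'
from h import *
hub=[.611,.133,.121]
go(wpt(hub,.342,.05,.20),tool())
a=camera("wrist")[:,:,::-1];cv2.imwrite("pics/w5.png",a);go(wpt(hub,.342,.05,.20),tool())
for h in(0,.063):print(proj("wrist",wpt(hub,.342,.05,h)))
print(proj("wrist",hub))
E
```

```text
t 12.65 pos [0.5405 0.0177 0.4108] F [-0.68  0.25  0.54] w 0.044 q [-1.53 -0.5   1.34  1.58 -0.03  1.45 -0.18]
shift now-frame [0.1042 0.0495 0.1217] rot [ 0.0647 -0.1393  0.004 ] shift new-frame [0.1201 0.0563 0.1027]
t 12.7 pos [0.5401 0.0166 0.4101] F [-0.58  1.03 -0.34] w 0.0439 q [-1.53 -0.5   1.34  1.58 -0.03  1.45 -0.18]
shift now-frame [0.1048 0.0481 0.1216] rot [ 0.0647 -0.1386  0.0027] shift new-frame [0.1205 0.055  0.1027]
[325.49124957 194.37588196]
[339.33375085 208.69834888]
[294.07781858 206.31525393]
```

View pics/w5.png

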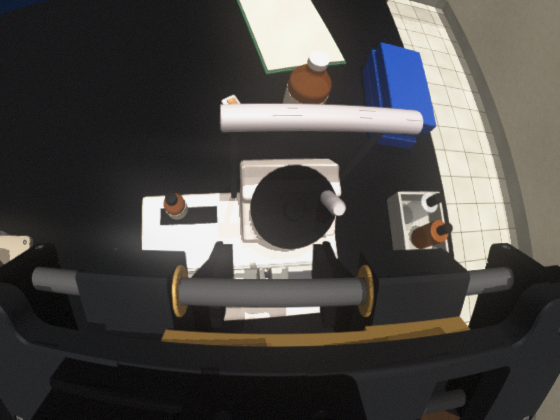

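The wrist view puts the hub at (293,207) where I predicted (294,206), and the handle at about (332,200), so the wheel fit holds. The arm is at the limits of joints 2 and 3, so I'll identify its kinematics from the logged poses to plan a better posture.

```bash
cat > kin.py <<'E'
from h import *
from itertools import product
from scipy.optimize import least_squares
Q=lambda a,t:Rn.from_euler(a,t).as_matrix()
def fk(q,p,s):
    d1,d3,d5,d7,a3,a5,a6,y7=p
    R=Q('z',s[0]*q[0]);x=np.array([0,0,d1])
    R=R@Q('y',q[1]);R=R@Q('z',s[1]*q[2]);x=x+R@[a3,0,d3]
    R=R@Q('y',q[3]);R=R@Q('z',s[2]*q[4]);x=x+R@[a5,0,d5]
    R=R@Q('y',q[5]);R=R@Q('z',s[3]*q[6]);x=x+R@[a6,y7,d7]
    return x,R@Q('z',np.pi)
if __name__=="__main__":
    D=[([-1.161,.333,-.065,1.461,.022,1.35,-.088],[.262,.567,.241],[.842,.539,0,0]),
    ([-.29,.59,1.13,1.7,-.57,1.22,.72],[.4894,-.3452,.1418],[.992,-.129,0,0]),
    ([-.21,.7,1.01,1.78,-.68,1.05,.8],[.4848,-.3491,.0396],[.991,-.13,.001,0]),
    ([-.37,.66,1.31,1.67,-.66,1.34,-.49],[.4841,-.3487,.1788],[.717,-.697,0,0]),
    ([-1.31,-.1,1.14,2.01,.1,1.17,-1.75],[.4548,.0241,.1786],[.718,-.696,0,0]),
    ([-1.38,-.24,1.12,1.94,.22,1.31,-1.88],[.455,.0239,.2313],[.715,-.699,-.002,-.002]),
    ([-1.57,-.47,1.06,1.74,.41,1.64,-.52],[.4544,.0233,.3481],[1,.002,-.002,-.001]),
    ([-1.33,-.5,1.34,1.69,-.11,1.54,-.01],[.4667,-.0363,.3673],[.956,.004,.01,-.293])]
    s_=read_state();D.append((s_["joint_positions"],s_["ee_pos"],s_["eef_rot"]))
    best=None
    for s in product((1,-1),repeat=4):
        def res(p):
            r=[]
            for q,x,e in D:
                X,R=fk(q,p,s);r+=list((X-x)*3)+list((Rn.from_matrix(R).inv()*Rn.from_quat(e)).as_rotvec())
            return np.array(r)
        o=least_squares(res,[.33,.35,.35,.2,0,0,0,0])
        if best is None or o.cost<best[0]: best=(o.cost,s,o.x,np.abs(res(o.x)).reshape(-1,6).max(0))
    print(best[0],best[1],np.round(best[2],4).tolist(),np.round(best[3],4))
E
python3 kin.py
```

```text
0.022150941703652748 (-1, -1, -1, -1) [0.242, 0.4126, 0.4779, 0.3213, 0.0135, -0.039, -0.02, -0.0133] [0.0773 0.0832 0.0447 0.0054 0.0082 0.0079]
```

```bash
cat > patch.py <<'E'
import re
s=open("kin.py").read()
a=s[s.index("    D=["):s.index("    best=None")].replace("    D=","D=",1).replace("\n    (","\n(").replace("\n    s_","\ns_")
open("data.py","w").write("from h import *\n"+a)
E
python3 patch.py; cat > kin2.py <<'E'
from h import *
Q=lambda a,t:Rn.from_euler(a,t).as_matrix()
def frames(q):
    R=Q('z',-q[0]);F=[R];R=R@Q('y',q[1]);F.append(R);R=R@Q('z',-q[2]);F.append(R)
    R=R@Q('y',q[3]);F.append(R);R=R@Q('z',-q[4]);F.append(R);R=R@Q('y',q[5]);F.append(R);R=R@Q('z',-q[6]);F.append(R)
    return F
def row(q):
    F=frames(q);e=np.eye(3)
    # offsets: base z; frame0 y? ; after q2,q3,q4,q5,q6,q7
    return np.hstack([e[:,2:3]]+[F[2]]+[F[4]]+[F[6]])
def fk(q,P): return row(q)@P, frames(q)[-1]@Q('z',np.pi)
E
python3 - <<'E'
from data import *
from kin2 import *
A=np.vstack([row(q) for q,_,_ in D]);b=np.hstack([x for _,x,_ in D])
P,_,rk,sv=np.linalg.lstsq(A,b,rcond=1e-3);print(rk,sv.min());r=(A@P-b).reshape(-1,3);print(np.round(P,4).tolist());print(np.round(r,4))
np.save("P.npy",P)
# with extra: frame0 offset, frame1,frame3,frame5
def row2(q):
    F=frames(q);return np.hstack([row(q),F[0][:,:2],F[5]])
A=np.vstack([row2(q) for q,_,_ in D])
P,_,rk,sv=np.linalg.lstsq(A,b,rcond=3e-3);print(rk,sv);print(np.round(P,4).tolist(),np.abs(A@P-b).max())
E
```

```text
10 0.30536248262642907
[0.2769, 0.0146, -0.036, 0.4511, 0.0059, 0.0003, 0.4963, 0.0038, -0.0021, 0.3469]
[[-0.0022  0.0186 -0.0054]
 [-0.0049 -0.0022  0.0022]
 [-0.0014  0.0011 -0.0002]
 [-0.0049  0.0067  0.004 ]
 [-0.0007 -0.0016  0.0009]
 [-0.0003  0.0006 -0.001 ]
 [-0.0007 -0.0014  0.001 ]
 [-0.0024 -0.0005 -0.0005]
 [-0.001   0.0014 -0.0009]]
13 [6.57658460e+00 6.26572459e+00 6.17326059e+00 2.20299535e+00
 2.12436495e+00 1.33809474e+00 1.05549711e+00 9.53313948e-01
 8.62151324e-01 4.22904721e-01 3.34915620e-01 3.14267888e-01
 2.59814994e-01 1.79832658e-16 1.05055891e-16]
[0.2622, -0.0052, -0.0234, 0.4478, -0.0014, 0.0001, 0.4925, -0.0002, -0.0012, 0.1689, -0.0006, -0.0212, -0.0026, 0.0001, 0.1689] 0.004045681920311628
```

```bash
cat > kin3.py <<'E'
from kin2 import *
from scipy.optimize import least_squares
P2=np.array([0.2622,-0.0052,-0.0234,0.4478,-0.0014,0.0001,0.4925,-0.0002,-0.0012,0.1689,-0.0006,-0.0212,-0.0026,0.0001,0.1689])
LO=np.array([-2.6,-.5,-1.47,.16,-1.27,.06,-2.6]);HI=np.array([2.6,2.12,1.34,2.42,4.41,2.06,2.6])
def fk(q):
    F=frames(q);return np.hstack([row(q),F[0][:,:2],F[5]])@P2,F[-1]@Q('z',np.pi)
def err(q,x,R):
    X,A=fk(q);return np.r_[x-X,Rn.from_matrix(R@A.T).as_rotvec()]
def jac(q):
    x0,R0=fk(q);J=np.zeros((6,7))
    for i in range(7):
        d=np.zeros(7);d[i]=1e-5;X,R=fk(q+d);J[:3,i]=(X-x0)/1e-5;J[3:,i]=Rn.from_matrix(R@R0.T).as_rotvec()/1e-5
    return J
def ikstep(q,x,R,n=8,lam=1e-3,lim=True,rest=None,k=0.):
    for _ in range(n):
        J=jac(q);e=err(q,x,R);Jp=J.T@np.linalg.inv(J@J.T+lam*np.eye(6));dq=Jp@e
        if rest is not None: dq=dq+k*(np.eye(7)-Jp@J)@(rest-q)
        q=q+dq
        if lim:q=np.clip(q,LO,HI)
    return q
def run(q,rows,x,R,**kw):
    for r in rows:
        r=np.array(r,float);x=x+R@r[:3];R=R@Rn.from_rotvec(r[3:]).as_matrix();q=ikstep(q,x,R,**kw)
    return q,x,R
E
cat > t.py <<'E'
from kin3 import *
q0=np.array([-1.161,.333,-.065,1.461,.022,1.35,-.088])
rows=[[-.037,.0295,0,0,0,0]]*20+[[0,0,.01,0,0,.14]]*10+[[-.004,.005,.102,0,0,0]]
x,R=fk(q0)
for kw in({},dict(rest=q0,k=.05),dict(lam=1e-2)):
    print(np.round(run(q0,rows,x,R,**kw)[0],2))
print("actual [-.21 .7 1.01 1.78 -.68 1.05 .8]")
hub=np.array([.611,.133,.121]);rng=np.random.default_rng(0)
T=tool()
for ph in(0,-.5,.5,np.pi):
    Rt=T@Q('z',ph);S=[]
    for k in range(60):
        o=least_squares(lambda q:np.r_[err(q,wpt(hub,.342,.05,.05),Rt),1e-3*(q-(LO+HI)/2)],rng.uniform(LO,HI),bounds=(LO,HI))
        if np.abs(o.fun[:6]).max()<.01:S.append(o.x)
    S=np.array(S);print(ph,len(S))
    if len(S):
        u=np.unique(np.round(S,1),axis=0);print(u[:8])
E
python3 t.py
```

```text
[-0.21  0.72  1.04  1.77 -0.71  1.07  0.82]
[ 0.14  0.51  0.52  1.76 -0.3   0.96  0.52]
[-0.2   0.72  1.03  1.77 -0.69  1.07  0.81]
actual [-.21 .7 1.01 1.78 -.68 1.05 .8]
0 32
[[ 0.8  0.8 -1.1  1.4  0.1  1.2 -0.2]]
-0.5 34
[[ 0.8  0.9 -1.3  1.4  0.3  1.2  0.2]]
0.5 40
[[ 0.6  0.7 -0.9  1.5 -0.1  1.2 -0.5]]
3.141592653589793 13
[[-0.5  0.6  0.8  1.5 -1.1  1.5 -2.6]]
```

```bash
cat > plan.py <<'E'
from kin3 import *
import sys
hub=np.array([.611,.133,.121]);T=tool();rng=np.random.default_rng(int(sys.argv[1]))
s=read_state();q0=np.array(s["joint_positions"]);A0=Rn.from_quat(s["eef_rot"])
def lin(q,x0,R0,x1,R1,n=2):
    rv=(Rn.from_matrix(R0).inv()*Rn.from_matrix(R1)).as_rotvec()
    N=int(np.ceil(max(np.linalg.norm(x1-x0)/.045,np.linalg.norm(rv)/.14,1)));mx=0
    for i in range(1,N+1):
        q=ikstep(q,x0+(x1-x0)*i/N,R0@Rn.from_rotvec(rv*i/N).as_matrix(),n=n);mx=max(mx,np.abs(err(q,x0+(x1-x0)*i/N,R0@Rn.from_rotvec(rv*i/N).as_matrix())).max())
    return q,mx,N
def rnd():
    a=rng.uniform(-.8,.8);r=rng.uniform(.45,.72);tl=rng.uniform(-.7,.7,2)
    return np.array([r*np.cos(a),r*np.sin(a),rng.uniform(.4,.55)]),down(rng.uniform(-1.5,1.5))@Rn.from_rotvec([tl[0],tl[1],0]).as_matrix()
best=-9
import time;t0=time.time()
while time.time()-t0<200:
    W=[rnd() for _ in range(rng.integers(1,4))]+[(wpt(hub,.342,.05,.22),T)]
    q=q0;x,R=np.array(s["ee_pos"]),A0.as_matrix();n=0;ok=True
    for x1,R1 in W:
        q,mx,N=lin(q,x,R,x1,R1);n+=N;x,R=x1,R1
        if mx>.1:ok=False;break
    if not ok or mx>.02: continue
    m=np.minimum(q-LO,HI-q).min()
    if m<.1 or q[2]>0: 
        continue
    q,mx,_=lin(q,x,R,wpt(hub,.342,.05,.05),T);mm=m
    for th in np.arange(.342,-12.7,-.15):
        q=ikstep(q,wpt(hub,th,.05,.05),T,n=1);mm=min(mm,np.minimum(q-LO,HI-q).min())
    sc=mm-.004*n
    if sc>best:
        best=sc;print("score",round(sc,3),"margin",round(mm,3),"rows",n,"qend",np.round(q,2))
        for x1,R1 in W:print("  ",np.round(x1,2).tolist(),np.round(Rn.from_matrix(R1).as_quat(),3).tolist())
E
nproc; for i in 1 2 3 4; do OMP_NUM_THREADS=1 timeout 230 python3 plan.py $i > p$i.txt & done; wait; for i in 1 2 3 4; do echo == $i; tail -5 p$i.txt; done
```

```text
4
== 1
score 0.377 margin 0.533 rows 39 qend [ 0.3   0.56 -0.32  1.47 -0.47  1.21  0.22]
   [0.44, -0.39, 0.5] [0.88, 0.381, 0.262, 0.103]
   [0.42, 0.42, 0.46] [0.899, -0.383, 0.202, -0.061]
   [0.66, 0.02, 0.31] [0.954, 0.01, -0.003, -0.301]
== 2
this script no longer has the robot
== 3
this script no longer has the robot
== 4
this script no longer has the robotException ignored in: <_io.TextIOWrapper mode='rw' encoding='UTF-8'>
Traceback (most recent call last):
BrokenPipeError: [Errno 32] Broken pipe
Exception ignored in: <_io.TextIOWrapper mode='rw' encoding='UTF-8'>
Traceback (most recent call last):
BrokenPipeError: [Errno 32] Broken pipe
Exception ignored in: <_io.TextIOWrapper mode='rw' encoding='UTF-8'>
Traceback (most recent call last):
BrokenPipeError: [Errno 32] Broken pipe
```

```bash
cat > seg.py <<'E'
from kin3 import *
hub=np.array([.611,.133,.121]);T=tool()
U=lambda q:Rn.from_quat(q).as_matrix()
W=[([.44,-.39,.5],U([.88,.381,.262,.103])),([.42,.42,.48],U([.899,-.383,.202,-.061])),([.52,-.02,.46],T),(wpt(hub,.342,.05,.2),T)]
def segs(x,R,q,W,show=True):
    for x1,R1 in W:
        x1=np.array(x1);rv=(Rn.from_matrix(R).inv()*Rn.from_matrix(R1)).as_rotvec();k=1
        N=int(np.ceil(max(np.linalg.norm(x1-x)/.045,np.linalg.norm(rv)/.14,1)))
        while 1:
            rows=[];qq=q;md=0
            for i in range(N):
                Ri=R@Rn.from_rotvec(rv*i/N).as_matrix();r=np.r_[Ri.T@((x1-x)/N),rv/N].round(3);rows.append(r)
                Xn,Rnx=x+(x1-x)*(i+1)/N,R@Rn.from_rotvec(rv*(i+1)/N).as_matrix()
                qn=ikstep(qq,Xn,Rnx,n=3);md=max(md,(np.abs(qn-qq)/[2.22,2.22,2.79,2.79,3.14,3.14,3.14]).max()/.1);qq=qn
            if md<.66 or N>30:break
            N+=1
        q=qq;x,R=x1,R1
        print("seg",N,"speed",round(md,2),"q",np.round(q,2),"err",np.abs(err(q,x,R)).max().round(4))
        if show:print([ [float(v) for v in r] for r in rows])
if __name__=="__main__":
    s=read_state();segs(np.array(s["ee_pos"]),Rn.from_quat(s["eef_rot"]).as_matrix(),np.array(s["joint_positions"]),W)
E
python3 seg.py
```

```text
seg 10 speed 0.56 q [-0.76 -0.5   1.08  1.5   0.27  1.37  1.23] err 0.0484
[[-0.007, 0.03, -0.03, -0.066, 0.02, -0.096], [-0.009, 0.031, -0.028, -0.066, 0.02, -0.096], [-0.012, 0.032, -0.026, -0.066, 0.02, -0.096], [-0.014, 0.032, -0.024, -0.066, 0.02, -0.096], [-0.017, 0.032, -0.023, -0.066, 0.02, -0.096], [-0.019, 0.032, -0.021, -0.066, 0.02, -0.096], [-0.022, 0.031, -0.019, -0.066, 0.02, -0.096], [-0.025, 0.03, -0.018, -0.066, 0.02, -0.096], [-0.027, 0.029, -0.016, -0.066, 0.02, -0.096], [-0.03, 0.027, -0.015, -0.066, 0.02, -0.096]]
seg 19 speed 0.6 q [-0.31  0.16 -0.89  1.3   0.53  1.61 -1.93] err 0.0
[[0.03, -0.03, 0.001, -0.004, -0.009, 0.084], [0.027, -0.033, 0.001, -0.004, -0.009, 0.084], [0.024, -0.035, 0.0, -0.004, -0.009, 0.084], [0.021, -0.037, 0.0, -0.004, -0.009, 0.084], [0.018, -0.039, -0.0, -0.004, -0.009, 0.084], [0.015, -0.04, -0.001, -0.004, -0.009, 0.084], [0.011, -0.041, -0.001, -0.004, -0.009, 0.084], [0.008, -0.042, -0.001, -0.004, -0.009, 0.084], [0.004, -0.042, -0.001, -0.004, -0.009, 0.084], [0.001, -0.043, -0.001, -0.004, -0.009, 0.084], [-0.003, -0.043, -0
[... 702 characters left out ...]
 -0.047, -0.047], [0.022, 0.024, -0.003, 0.032, -0.047, -0.047], [0.021, 0.024, -0.005, 0.032, -0.047, -0.047], [0.019, 0.025, -0.007, 0.032, -0.047, -0.047], [0.018, 0.026, -0.008, 0.032, -0.047, -0.047], [0.016, 0.026, -0.01, 0.032, -0.047, -0.047], [0.014, 0.027, -0.012, 0.032, -0.047, -0.047], [0.012, 0.027, -0.013, 0.032, -0.047, -0.047], [0.01, 0.027, -0.014, 0.032, -0.047, -0.047], [0.008, 0.027, -0.016, 0.032, -0.047, -0.047]]
seg 5 speed 0.31 q [ 0.17  0.46 -0.    1.3  -0.6   1.52  0.27] err 0.0
[[0.028, 0.011, 0.033, 0.0, 0.0, 0.0], [0.028, 0.011, 0.033, 0.0, 0.0, 0.0], [0.028, 0.011, 0.033, 0.0, 0.0, 0.0], [0.028, 0.011, 0.033, 0.0, 0.0, 0.0], [0.028, 0.011, 0.033, 0.0, 0.0, 0.0]]
```

Request:
{"op": "step_arm", "data": {
  "commands": [
    [-0.007, 0.03, -0.03, -0.066, 0.02, -0.096],
    [-0.009, 0.031, -0.028, -0.066, 0.02, -0.096],
    [-0.012, 0.032, -0.026, -0.066, 0.02, -0.096],
    [-0.014, 0.032, -0.024, -0.066, 0.02, -0.096],
    [-0.017, 0.032, -0.023, -0.066, 0.02, -0.096],
    [-0.019, 0.032, -0.021, -0.066, 0.02, -0.096],
    [-0.022, 0.031, -0.019, -0.066, 0.02, -0.096],
    [-0.025, 0.03, -0.018, -0.066, 0.02, -0.096],
    [-0.027, 0.029, -0.016, -0.066, 0.02, -0.096],
    [-0.03, 0.027, -0.015, -0.066, 0.02, -0.096],
    [0, 0, 0, 0, 0, 0]
  ]
}}

```text
time: 13.8
ee_pos: [0.4341, -0.3971, 0.5005]
eef_rot: [0.881, 0.378, 0.262, 0.107]
ft_force: [-0.6, -0.5, 0.0]
width: 0.0435
```

```bash
sed -i 's/W=\[(.*\[.44,-.39,.5\],U(\[.88,.381,.262,.103\])),/W=[/' seg.py; python3 -c "
from h import *
go([.42,.42,.48],tool())"; python3 seg.py
```

```text
t 13.8 pos [ 0.4341 -0.3971  0.5005] F [-0.57 -0.47  0.03] w 0.0435 q [-0.69 -0.5   1.11  1.49  0.18  1.35  1.3 ]
shift now-frame [ 0.5748 -0.5811  0.0172] rot [ 0.7931 -0.2951  0.9184] shift new-frame [ 0.0038 -0.6577  0.4856]
seg 19 speed 0.63 q [-0.26  0.17 -0.95  1.3   0.55  1.62 -1.94] err 0.0
[[0.03, -0.031, 0.001, -0.003, -0.009, 0.084], [0.028, -0.033, 0.001, -0.003, -0.009, 0.084], [0.025, -0.035, 0.0, -0.003, -0.009, 0.084], [0.022, -0.037, -0.0, -0.003, -0.009, 0.084], [0.018, -0.039, -0.0, -0.003, -0.009, 0.084], [0.015, -0.04, -0.001, -0.003, -0.009, 0.084], [0.012, -0.041, -0.001, -0.003, -0.009, 0.084], [0.008, -0.042, -0.001, -0.003, -0.009, 0.084], [0.005, -0.043, -0.001, -0.003, -0.009, 0.084], [0.001, -0.043, -0.002, -0.003, -0.009, 0.084], [-0.003, -0.043, -0.002, -0.003, -0.009, 0.084], [-0.006, -0.043, -0.002, -0.003, -0.009, 0.084], [-0.01, -0.042, -0.002, -0.003, -0.009, 0.084], [-0.013, -0.041, -0.002, -0.003, -0.009, 0.084], [-0.017, -0.04, -0.002, -0.003, -0.009, 0.084], [-0.02, -0.038, -0.002, -0.003, -0.009, 0.084], [-0.023, -0.036, -0.002, -0.003, -0.009
[... 425 characters left out ...]
03, 0.03, -0.043, -0.044], [0.02, 0.022, -0.004, 0.03, -0.043, -0.044], [0.018, 0.023, -0.006, 0.03, -0.043, -0.044], [0.017, 0.024, -0.007, 0.03, -0.043, -0.044], [0.016, 0.024, -0.008, 0.03, -0.043, -0.044], [0.014, 0.025, -0.01, 0.03, -0.043, -0.044], [0.013, 0.025, -0.011, 0.03, -0.043, -0.044], [0.011, 0.025, -0.012, 0.03, -0.043, -0.044], [0.009, 0.025, -0.014, 0.03, -0.043, -0.044], [0.008, 0.025, -0.015, 0.03, -0.043, -0.044]]
seg 5 speed 0.31 q [ 0.21  0.47 -0.06  1.29 -0.57  1.51  0.25] err 0.0
[[0.028, 0.011, 0.033, 0.0, 0.0, 0.0], [0.028, 0.011, 0.033, 0.0, 0.0, 0.0], [0.028, 0.011, 0.033, 0.0, 0.0, 0.0], [0.028, 0.011, 0.033, 0.0, 0.0, 0.0], [0.028, 0.011, 0.033, 0.0, 0.0, 0.0]]
```

Request:
{"op": "step_arm", "data": {
  "commands": [
    [0.03, -0.031, 0.001, -0.003, -0.009, 0.084],
    [0.028, -0.033, 0.001, -0.003, -0.009, 0.084],
    [0.025, -0.035, 0, -0.003, -0.009, 0.084],
    [0.022, -0.037, 0, -0.003, -0.009, 0.084],
    [0.018, -0.039, 0, -0.003, -0.009, 0.084],
    [0.015, -0.04, -0.001, -0.003, -0.009, 0.084],
    [0.012, -0.041, -0.001, -0.003, -0.009, 0.084],
    [0.008, -0.042, -0.001, -0.003, -0.009, 0.084],
    [0.005, -0.043, -0.001, -0.003, -0.009, 0.084],
    [0.001, -0.043, -0.002, -0.003, -0.009, 0.084],
    [-0.003, -0.043, -0.002, -0.003, -0.009, 0.084],
    [-0.006, -0.043, -0.002, -0.003, -0.009, 0.084]
  ]
}}

```text
time: 15.0
ee_pos: [0.4249, 0.1279, 0.489]
eef_rot: [0.965, -0.104, 0.24, -0.001]
ft_force: [0.9, -0.2, 0.7]
width: 0.0432
```

Request:
{"op": "step_arm", "data": {
  "commands": [
    [-0.01, -0.042, -0.002, -0.003, -0.009, 0.084],
    [-0.013, -0.041, -0.002, -0.003, -0.009, 0.084],
    [-0.017, -0.04, -0.002, -0.003, -0.009, 0.084],
    [-0.02, -0.038, -0.002, -0.003, -0.009, 0.084],
    [-0.023, -0.036, -0.002, -0.003, -0.009, 0.084],
    [-0.026, -0.034, -0.002, -0.003, -0.009, 0.084],
    [-0.029, -0.032, -0.001, -0.003, -0.009, 0.084],
    [0, 0, 0, 0, 0, 0]
  ]
}}

```text
time: 15.8
ee_pos: [0.4161, 0.431, 0.4778]
eef_rot: [0.904, -0.377, 0.194, -0.061]
ft_force: [0.6, -0.3, -0.4]
width: 0.0437
```

```bash
sed -i 's/W=\[(.*\[.42,.42,.48\],U(\[.899,-.383,.202,-.061\])),/W=[/' seg.py; python3 -c "
from h import *
go([.42,.42,.48],tool())"; python3 seg.py
```

```text
t 15.8 pos [0.4161 0.431  0.4778] F [ 0.56 -0.28 -0.45] w 0.0437 q [-0.14  0.24 -1.16  1.27  0.63  1.66 -1.98]
shift now-frame [ 0.0109  0.0047 -0.0001] rot [ 0.4479 -0.6295 -0.6473] shift new-frame [ 0.0036  0.0078 -0.0081]
seg 22 speed 0.65 q [ 0.51  0.18 -0.25  1.32 -0.55  1.8   0.2 ] err 0.0
[[0.017, 0.012, 0.003, 0.02, -0.029, -0.029], [0.017, 0.012, 0.003, 0.02, -0.029, -0.029], [0.017, 0.013, 0.002, 0.02, -0.029, -0.029], [0.016, 0.013, 0.001, 0.02, -0.029, -0.029], [0.016, 0.014, 0.0, 0.02, -0.029, -0.029], [0.016, 0.014, -0.0, 0.02, -0.029, -0.029], [0.015, 0.015, -0.001, 0.02, -0.029, -0.029], [0.015, 0.015, -0.002, 0.02, -0.029, -0.029], [0.014, 0.015, -0.003, 0.02, -0.029, -0.029], [0.014, 0.016, -0.003, 0.02, -0.029, -0.029], [0.013, 0.016, -0.004, 0.02, -0.029, -0.029], [0.012, 0.016, -0.005, 0.02, -0.029, -0.029], [0.012, 0.017, -0.005, 0.02, -0.029, -0.029], [0.011, 0.017, -0.006, 0.02, -0.029, -0.029], [0.01, 0.017, -0.007, 0.02, -0.029, -0.029], [0.01, 0.017, -0.007, 0.02, -0.029, -0.029], [0.009, 0.017, -0.008, 0.02, -0.029, -0.029], [0.008, 0.017, -0.008, 0.02, -0.029, -0.029], [0.007, 0.017, -0.009, 0.02, -0.029, -0.029], [0.007, 0.017, -0.01, 0.02, -0.029, -0.029], [0.006, 0.017, -0.01, 0.02, -0.029, -0.029], [0.005, 0.017, -0.011, 0.02, -0.029, -0.029]]
seg 5 speed 0.31 q [ 0.36  0.48 -0.28  1.28 -0.48  1.49  0.19] err 0.0
[[0.028, 0.011, 0.033, 0.0, 0.0, 0.0], [0.028, 0.011, 0.033, 0.0, 0.0, 0.0], [0.028, 0.011, 0.033, 0.0, 0.0, 0.0], [0.028, 0.011, 0.033, 0.0, 0.0, 0.0], [0.028, 0.011, 0.033, 0.0, 0.0, 0.0]]
```

Request:
{"op": "step_arm", "data": {
  "commands": [
    [0.017, 0.012, 0.003, 0.02, -0.029, -0.029],
    [0.017, 0.012, 0.003, 0.02, -0.029, -0.029],
    [0.017, 0.013, 0.002, 0.02, -0.029, -0.029],
    [0.016, 0.013, 0.001, 0.02, -0.029, -0.029],
    [0.016, 0.014, 0, 0.02, -0.029, -0.029],
    [0.016, 0.014, 0, 0.02, -0.029, -0.029],
    [0.015, 0.015, -0.001, 0.02, -0.029, -0.029],
    [0.015, 0.015, -0.002, 0.02, -0.029, -0.029],
    [0.014, 0.015, -0.003, 0.02, -0.029, -0.029],
    [0.014, 0.016, -0.003, 0.02, -0.029, -0.029],
    [0.013, 0.016, -0.004, 0.02, -0.029, -0.029],
    [0.012, 0.016, -0.005, 0.02, -0.029, -0.029]
  ]
}}

```text
time: 17.0
ee_pos: [0.4725, 0.178, 0.4762]
eef_rot: [0.96, -0.174, 0.093, -0.198]
ft_force: [0.1, -1.2, 0.7]
width: 0.0431
```

Request:
{"op": "step_arm", "data": {
  "commands": [
    [0.012, 0.017, -0.005, 0.02, -0.029, -0.029],
    [0.011, 0.017, -0.006, 0.02, -0.029, -0.029],
    [0.01, 0.017, -0.007, 0.02, -0.029, -0.029],
    [0.01, 0.017, -0.007, 0.02, -0.029, -0.029],
    [0.009, 0.017, -0.008, 0.02, -0.029, -0.029],
    [0.008, 0.017, -0.008, 0.02, -0.029, -0.029],
    [0.007, 0.017, -0.009, 0.02, -0.029, -0.029],
    [0.007, 0.017, -0.01, 0.02, -0.029, -0.029],
    [0.006, 0.017, -0.01, 0.02, -0.029, -0.029],
    [0.005, 0.017, -0.011, 0.02, -0.029, -0.029],
    [0, 0, 0, 0, 0, 0]
  ]
}}

```text
time: 18.1
ee_pos: [0.5186, -0.0278, 0.4679]
eef_rot: [0.954, 0.004, -0.003, -0.3]
ft_force: [0.3, 0.0, -0.8]
width: 0.0434
```

```bash
python3 -c "
from h import *
go(wpt([.611,.133,.121],.342,.05,.18),tool())"
```

```text
t 18.1 pos [ 0.5186 -0.0278  0.4679] F [ 0.3   0.03 -0.83] w 0.0434 q [ 0.5   0.18 -0.22  1.31 -0.56  1.81  0.19]
shift now-frame [0.1428 0.0502 0.1959] rot [ 0.0011 -0.0043 -0.0127] shift new-frame [0.143  0.0522 0.1952]
```

Request:
{"op": "step_arm", "data": {
  "commands": [
    [0.028, 0.01, 0.02, 0, 0, -0.006],
    [0.028, 0.01, 0.02, 0, -0.004, -0.006],
    [0.029, 0.01, 0.03, 0, 0, 0],
    [0.029, 0.01, 0.03, 0, 0, 0],
    [0.029, 0.011, 0.03, 0, 0, 0],
    [0, 0, 0.03, 0, 0, 0],
    [0, 0, 0, 0, 0, 0],
    [0, 0, 0, 0, 0, 0]
  ]
}}

```text
time: 18.9
ee_pos: [0.66, 0.0286, 0.3109]
eef_rot: [0.954, 0.013, -0.002, -0.3]
ft_force: [0.6, 0.0, 0.9]
width: 0.0436
```

```bash
python3 - <<'E'
from h import *
hub=[.611,.133,.121]
go(wpt(hub,.342,.05,.18),tool())
c=get_calibration("wrist");a=camera("wrist")[:,:,::-1].copy();cv2.imwrite("pics/w6.png",a)
b=cv2.resize(a,None,fx=1.4,fy=1.4,interpolation=2)
for h in(.003,.063):
    for k in np.linspace(0,6.28,9):
        p=proj("wrist",wpt(wpt(hub,.342,.05,h),k,.011,0),c)*1.4+.2;cv2.circle(b,tuple(int(v) for v in p),1,(0,0,255),-1)
for k in np.linspace(0,6.28,37):
    p=proj("wrist",wpt(hub,k,.064,0),c)*1.4+.2;cv2.circle(b,tuple(int(v) for v in p),1,(0,255,0),-1)
cv2.imwrite("pics/c6.png",b)
E
```

```text
t 18.9 pos [0.66   0.0286 0.3109] F [0.58 0.01 0.87] w 0.0436 q [ 0.35  0.47 -0.26  1.26 -0.48  1.52  0.19]
shift now-frame [0.0003 0.0057 0.036 ] rot [ 0.0024 -0.0009  0.0051] shift new-frame [0.0004 0.0058 0.036 ]
```

View pics/c6.png

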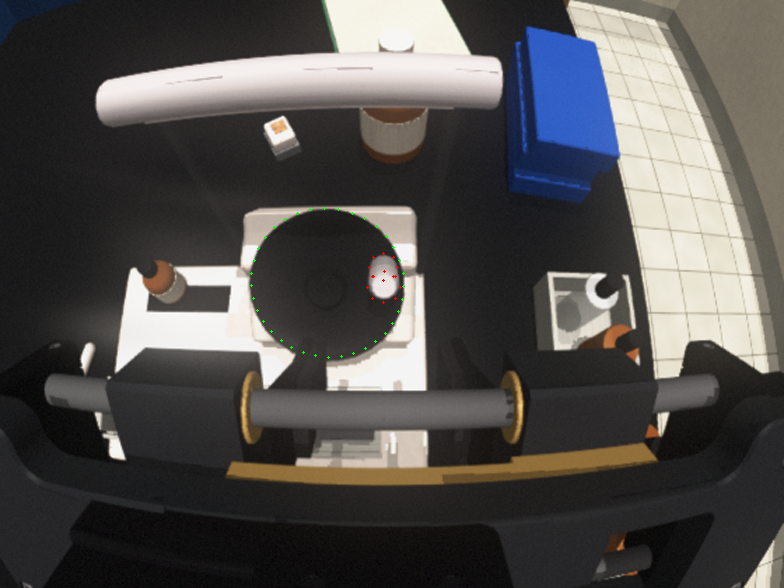

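Request:
{"op": "step_arm", "data": {
  "commands": [
    [0.0004, 0.0058, 0.02, 0, 0, 0.005],
    [0, 0, 0.03, 0, 0, 0],
    [0, 0, 0.03, 0, 0, 0],
    [0, 0, 0.03, 0, 0, 0],
    [0, 0, 0.02, 0, 0, 0],
    [0, 0, 0.02, 0, 0, 0],
    [0, 0, 0.016, 0, 0, 0],
    [0, 0, 0, 0, 0, 0],
    [0, 0, 0, 0, 0, 0]
  ]
}}

```text
time: 19.85
ee_pos: [0.6596, 0.118, 0.1714]
eef_rot: [0.954, 0.01, -0.002, -0.299]
ft_force: [-0.3, -0.7, 0.0]
width: 0.0434
```

```bash
python3 - <<'E'
from h import *
hub=[.611,.133,.121]
go(wpt(hub,.342,.05,.05),tool())
c=get_calibration("wrist");a=camera("wrist")[:,:,::-1].copy()
b=cv2.resize(a[120:400,100:460],None,fx=2,fy=2,interpolation=2);cv2.imwrite("pics/c7.png",b)
print(proj("wrist",read_state()["ee_pos"]))
E
```

```text
t 19.85 pos [0.6596 0.118  0.1714] F [-0.32 -0.66  0.  ] w 0.0434 q [ 0.26  0.53 -0.3   1.47 -0.49  1.21  0.21]
shift now-frame [-0.0012 -0.001   0.0005] rot [ 0.0028 -0.0023 -0.0001] shift new-frame [-0.0012 -0.001   0.0005]
[275.2155046  276.55487276]
```

View pics/c7.png

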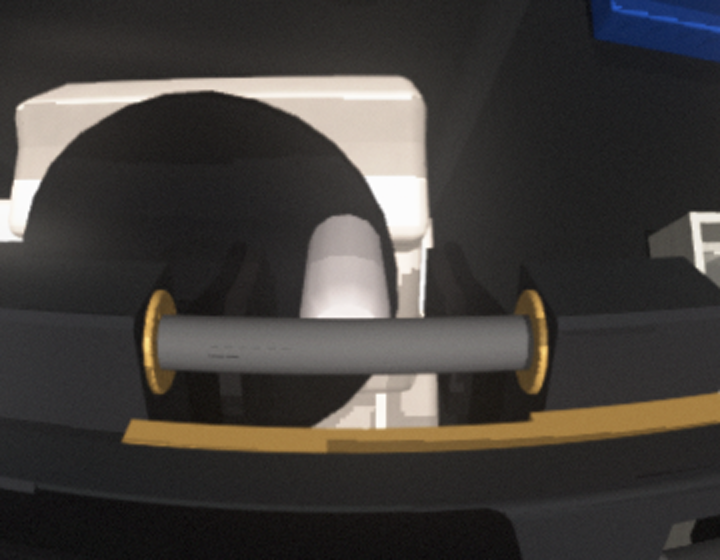

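Request:
{"op": "step_arm", "data": {
  "commands": [
    [-0.001, -0.001, 0, 0, 0, 0],
    [0, 0, 0, 0, 0, 0],
    [0, 0, 0, 0, 0, 0],
    [0, 0, 0, 0, 0, 0],
    [0, 0, 0, 0, 0, 0],
    [0, 0, 0, 0, 0, 0]
  ],
  "gripper": 0.15,
  "grip_force": 20
}}

```text
time: 20.5
ee_pos: [0.6593, 0.1195, 0.1711]
eef_rot: [0.954, 0.01, -0.002, -0.299]
ft_force: [5.9, 2.0, -1.8]
width: 0.0213
```

```bash
cat > arc.py <<'E'
from h import *
import sys
hub=np.array(eval(sys.argv[2])) if len(sys.argv)>2 else np.array([.611,.133,.121])
s=read_state();T=tool();p=np.array(s["ee_pos"])-hub
a=np.arctan2(p@E2,p@E1);r=np.hypot(p@E1,p@E2);A=Rn.from_quat(s["eef_rot"]).as_matrix()
print("t",s["time"],"th",round(a,3),"r",round(r,4),"h",round(p@AX,4),"F tool",np.round(A.T@s["ft_force"],1),"tang",round(np.array(s["ft_force"])@(np.cos(a)*E2-np.sin(a)*E1),1),"rad",round(np.array(s["ft_force"])@(np.cos(a)*E1+np.sin(a)*E2),1),"w",round(s["width"],4),"rot",np.round(Rn.from_matrix(A.T@T).as_rotvec(),3),"q",np.round(s["joint_positions"],2))
d=float(sys.argv[1])
if d:
    for i in range(12):
        x0=wpt(hub,a-i*d,.05,.05) if i else np.array(s["ee_pos"]);x1=wpt(hub,a-(i+1)*d,.05,.05)
        print(np.round(T.T@(x1-x0),4).tolist(),end=",")
E
python3 arc.py 0.2
```

```text
t 20.5 th 0.337 r 0.0508 h 0.0494 F tool [ 5.9 -0.5  2.6] tang -1.5 rad 5.7 w 0.0213 rot [ 0.003 -0.004 -0.   ] q [ 0.26  0.53 -0.3   1.48 -0.49  1.2   0.21]
[0.0016, 0.01, -0.0006],[0.0004, 0.01, 0.0],[-0.0016, 0.0099, -0.0],[-0.0035, 0.0093, 0.0],[-0.0053, 0.0084, -0.0],[-0.0069, 0.0072, 0.0],[-0.0082, 0.0057, 0.0],[-0.0092, 0.004, 0.0],[-0.0098, 0.0021, -0.0],[-0.01, 0.0001, 0.0],[-0.0098, -0.0019, 0.0],[-0.0092, -0.0038, -0.0],
```

Request:
{"op": "step_arm", "data": {
  "commands": [
    [0.003, 0.01, 0, 0, 0, 0],
    [0.0004, 0.01, 0, 0, 0, 0],
    [-0.0016, 0.0099, 0, 0, 0, 0],
    [-0.0035, 0.0093, 0, 0, 0, 0],
    [-0.0053, 0.0084, 0, 0, 0, 0],
    [-0.0069, 0.0072, 0, 0, 0, 0],
    [0, 0, 0, 0, 0, 0]
  ]
}}

```text
time: 21.2
ee_pos: [0.6451, 0.0724, 0.1385]
eef_rot: [0.954, 0.009, -0.003, -0.299]
ft_force: [2.2, -5.7, -5.1]
width: 0.0211
```

```bash
python3 arc.py 0.2
```

```text
t 21.2 th -0.887 r 0.0519 h 0.0495 F tool [2.1 7.6 0.9] tang -3.2 rad 7.2 w 0.0211 rot [ 0.004 -0.002 -0.002] q [ 0.32  0.55 -0.29  1.52 -0.49  1.19  0.3 ]
[-0.0095, 0.004, -0.0005],[-0.0093, 0.0037, 0.0],[-0.0098, 0.0018, -0.0],[-0.01, -0.0002, 0.0],[-0.0098, -0.0021, 0.0],[-0.0091, -0.004, -0.0],[-0.0081, -0.0058, 0.0],[-0.0068, -0.0073, -0.0],[-0.0053, -0.0085, -0.0],[-0.0035, -0.0094, 0.0],[-0.0015, -0.0099, -0.0],[0.0005, -0.01, 0.0],
```

Request:
{"op": "step_arm", "data": {
  "commands": [
    [-0.007, 0.006, 0, 0, 0, 0],
    [-0.0093, 0.0037, 0, 0, 0, 0],
    [-0.0098, 0.0018, 0, 0, 0, 0],
    [-0.01, -0.0002, 0, 0, 0, 0],
    [-0.0098, -0.0021, 0, 0, 0, 0],
    [-0.0091, -0.004, 0, 0, 0, 0],
    [-0.0081, -0.0058, 0, 0, 0, 0],
    [0, 0, 0, 0, 0, 0]
  ]
}}

```text
time: 22.0
ee_pos: [0.5808, 0.0723, 0.1395]
eef_rot: [0.954, 0.01, -0.004, -0.299]
ft_force: [-5.3, -6.8, 3.9]
width: 0.0212
```

```bash
python3 arc.py 0.2
```

```text
t 22.0 th -2.257 r 0.0498 h 0.0496 F tool [-5.4  3.2 -7. ] tang -2.2 rad 5.9 w 0.0212 rot [ 0.005  0.001 -0.001] q [ 0.37  0.43 -0.31  1.7  -0.52  1.16  0.35]
[-0.0072, -0.0069, -0.0004],[-0.0055, -0.0083, 0.0],[-0.0037, -0.0093, -0.0],[-0.0018, -0.0098, -0.0],[0.0002, -0.01, 0.0],[0.0021, -0.0098, 0.0],[0.004, -0.0091, -0.0],[0.0058, -0.0082, 0.0],[0.0073, -0.0068, -0.0],[0.0085, -0.0053, 0.0],[0.0094, -0.0035, -0.0],[0.0099, -0.0015, -0.0],
```

```bash
python3 arc.py 0.2 "[.6126,.1322,.1204]"
```

```text
t 22.0 th -2.294 r 0.0501 h 0.0496 F tool [-5.4  3.2 -7. ] tang -1.9 rad 6.0 w 0.0212 rot [ 0.005  0.001 -0.001] q [ 0.37  0.43 -0.31  1.7  -0.52  1.16  0.35]
[-0.0067, -0.0074, -0.0004],[-0.0052, -0.0085, 0.0],[-0.0034, -0.0094, -0.0],[-0.0015, -0.0099, 0.0],[0.0005, -0.01, -0.0],[0.0025, -0.0097, 0.0],[0.0044, -0.009, 0.0],[0.0061, -0.0079, -0.0],[0.0075, -0.0066, -0.0],[0.0087, -0.0049, -0.0],[0.0095, -0.0031, 0.0],[0.0099, -0.0012, 0.0],
```

Request:
{"op": "step_arm", "data": {
  "commands": [
    [-0.0067, -0.0074, 0, 0, 0, 0],
    [-0.0052, -0.0085, 0, 0, 0, 0],
    [-0.0034, -0.0094, 0, 0, 0, 0],
    [-0.0015, -0.0099, 0, 0, 0, 0],
    [0.0005, -0.01, 0, 0, 0, 0],
    [0.0025, -0.0097, 0, 0, 0, 0],
    [0.0044, -0.009, 0, 0, 0, 0],
    [0.0061, -0.0079, 0, 0, 0, 0],
    [0, 0, 0, 0, 0, 0]
  ]
}}

```text
time: 22.9
ee_pos: [0.5783, 0.1325, 0.1816]
eef_rot: [0.954, 0.011, -0.002, -0.299]
ft_force: [1.8, -2.9, 5.3]
width: 0.0211
```

```bash
python3 arc.py 0.2 "[.6126,.1322,.1204]"
```

```text
t 22.9 th 2.333 r 0.0497 h 0.0496 F tool [ 1.7 -0.6 -6. ] tang -1.6 rad -0.8 w 0.0211 rot [ 0.003 -0.002  0.001] q [ 0.3   0.36 -0.34  1.7  -0.54  1.16  0.24]
[0.0077, -0.0063, -0.0004],[0.0089, -0.0045, 0.0],[0.0096, -0.0026, -0.0],[0.01, -0.0006, 0.0],[0.0099, 0.0014, 0.0],[0.0094, 0.0033, -0.0],[0.0086, 0.0051, 0.0],[0.0074, 0.0067, -0.0],[0.0059, 0.0081, 0.0],[0.0042, 0.0091, -0.0],[0.0023, 0.0097, -0.0],[0.0003, 0.01, 0.0],
```

Request:
{"op": "step_arm", "data": {
  "commands": [
    [0.0077, -0.0063, 0, 0, 0, 0],
    [0.0089, -0.0045, 0, 0, 0, 0],
    [0.0096, -0.0026, 0, 0, 0, 0],
    [0.01, -0.0006, 0, 0, 0, 0],
    [0.0099, 0.0014, 0, 0, 0, 0],
    [0.0094, 0.0033, 0, 0, 0, 0],
    [0.0086, 0.0051, 0, 0, 0, 0],
    [0.0074, 0.0067, 0, 0, 0, 0],
    [0.0059, 0.0081, 0, 0, 0, 0],
    [0.0042, 0.0091, 0, 0, 0, 0],
    [0, 0, 0, 0, 0, 0]
  ]
}}

```text
time: 24.0
ee_pos: [0.6603, 0.1175, 0.1697]
eef_rot: [0.954, 0.01, -0.002, -0.3]
ft_force: [5.6, -3.8, 1.1]
width: 0.0214
```

```bash
python3 arc.py 0.2 "[.6126,.1322,.1204]"; python3 -c "
from h import *
b=camera('wrist')[:,:,::-1];cv2.imwrite('pics/c8.png',np.hstack([b[100:300,200:400],camera('scene')[150:350,200:400,::-1]]))"
```

```text
t 24.0 th 0.314 r 0.0498 h 0.0494 F tool [ 5.6  2.6 -3.1] tang -4.2 rad 4.5 w 0.0214 rot [ 0.002 -0.002 -0.001] q [ 0.27  0.54 -0.31  1.47 -0.48  1.21  0.21]
[0.0023, 0.0097, -0.0006],[0.0001, 0.01, 0.0],[-0.0019, 0.0098, -0.0],[-0.0038, 0.0092, -0.0],[-0.0055, 0.0083, 0.0],[-0.0071, 0.0071, 0.0],[-0.0083, 0.0055, 0.0],[-0.0093, 0.0037, -0.0],[-0.0098, 0.0018, 0.0],[-0.01, -0.0002, -0.0],[-0.0098, -0.0021, 0.0],[-0.0091, -0.004, -0.0],
```

Request:
{"op": "step_arm", "data": {
  "commands": [
    [0.0023, 0.0097, 0, 0, 0, 0],
    [0.0001, 0.01, 0, 0, 0, 0],
    [-0.0019, 0.0098, 0, 0, 0, 0],
    [-0.0038, 0.0092, 0, 0, 0, 0],
    [-0.0055, 0.0083, 0, 0, 0, 0],
    [-0.0071, 0.0071, 0, 0, 0, 0],
    [-0.0083, 0.0055, 0, 0, 0, 0],
    [-0.0093, 0.0037, 0, 0, 0, 0],
    [-0.0098, 0.0018, 0, 0, 0, 0],
    [-0.01, -0.0002, 0, 0, 0, 0]
  ]
}}

```text
time: 25.1
ee_pos: [0.6075, 0.0627, 0.1323]
eef_rot: [0.954, 0.01, -0.002, -0.299]
ft_force: [5.6, -1.4, 1.5]
width: 0.0214
```

```bash
python3 arc.py 0 "[.6126,.1322,.1204]"
```

```text
t 25.1 th -1.702 r 0.0504 h 0.0495 F tool [ 5.5  0.4 -2.1] tang 5.5 rad -0.3 w 0.0214 rot [ 0.003 -0.003 -0.001] q [ 0.37  0.49 -0.31  1.63 -0.5   1.17  0.35]
```

Request:
{"op": "step_arm", "data": {
  "commands": [
    [0, 0, 0, 0, 0, 0]
  ]
}}

```text
time: 25.2
ee_pos: [0.6063, 0.063, 0.1325]
eef_rot: [0.954, 0.01, -0.003, -0.299]
ft_force: [-3.1, -5.2, 5.4]
width: 0.0213
```

```bash
python3 arc.py 0.2 "[.6126,.1322,.1204]"
```

```text
t 25.2 th -1.727 r 0.0503 h 0.0495 F tool [-3.2  1.1 -7.4] tang -3.0 rad 1.6 w 0.0213 rot [ 0.003  0.    -0.001] q [ 0.37  0.49 -0.31  1.63 -0.5   1.17  0.35]
[-0.0096, -0.0028, -0.0005],[-0.009, -0.0044, 0.0],[-0.0079, -0.0061, 0.0],[-0.0065, -0.0075, 0.0],[-0.0049, -0.0087, -0.0],[-0.0031, -0.0095, -0.0],[-0.0011, -0.0099, 0.0],[0.0009, -0.0099, -0.0],[0.0028, -0.0096, 0.0],[0.0047, -0.0088, 0.0],[0.0063, -0.0077, -0.0],[0.0077, -0.0063, -0.0],
```

Request:
{"op": "step_arm", "data": {
  "commands": [
    [-0.0096, -0.0028, 0, 0, 0, 0],
    [-0.009, -0.0044, 0, 0, 0, 0],
    [-0.0079, -0.0061, 0, 0, 0, 0],
    [-0.0065, -0.0075, 0, 0, 0, 0],
    [-0.0049, -0.0087, 0, 0, 0, 0],
    [-0.0031, -0.0095, 0, 0, 0, 0],
    [-0.0011, -0.0099, 0, 0, 0, 0],
    [0.0009, -0.0099, 0, 0, 0, 0]
  ]
}}

```text
time: 26.0
ee_pos: [0.5639, 0.1093, 0.1656]
eef_rot: [0.954, 0.01, -0.004, -0.298]
ft_force: [-4.3, -10.7, 6.4]
width: 0.0209
```

```bash
python3 arc.py 0.1 "[.6126,.1322,.1204]"; python3 -c "
from h import *
b=camera('scene')[150:350,200:400,::-1];cv2.imwrite('pics/c9.png',cv2.resize(b,(600,600),interpolation=2))"
```

```text
t 26.0 th 2.978 r 0.0498 h 0.0496 F tool [ -4.5   5.1 -11.3] tang 5.7 rad 3.6 w 0.0209 rot [ 0.005  0.002 -0.002] q [ 0.35  0.36 -0.34  1.74 -0.54  1.15  0.29]
[0.0009, -0.0049, -0.0004],[0.0015, -0.0048, 0.0],[0.002, -0.0046, -0.0],[0.0025, -0.0044, -0.0],[0.0029, -0.0041, 0.0],[0.0033, -0.0038, 0.0],[0.0036, -0.0034, -0.0],[0.004, -0.0031, -0.0],[0.0042, -0.0026, 0.0],[0.0045, -0.0022, 0.0],[0.0047, -0.0017, -0.0],[0.0048, -0.0013, -0.0],
```

View pics/c9.png

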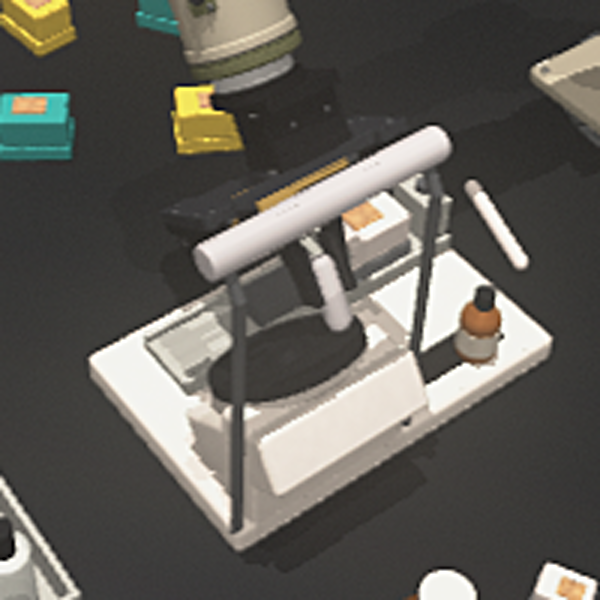

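Request:
{"op": "step_arm", "data": {
  "commands": [
    [0.0009, -0.0049, -0.0005, 0, 0, 0],
    [0.0015, -0.0048, 0, 0, 0, 0],
    [0.002, -0.0046, 0, 0, 0, 0],
    [0.0025, -0.0044, 0, 0, 0, 0],
    [0.0029, -0.0041, 0, 0, 0, 0],
    [0.0033, -0.0038, 0, 0, 0, 0],
    [0.0036, -0.0034, 0, 0, 0, 0],
    [0.004, -0.0031, 0, 0, 0, 0],
    [0.0042, -0.0026, 0, 0, 0, 0],
    [0.0045, -0.0022, 0, 0, 0, 0]
  ]
}}

```text
time: 27.05
ee_pos: [0.5933, 0.1411, 0.1873]
eef_rot: [0.954, 0.01, -0.004, -0.299]
ft_force: [-3.4, -9.0, 2.4]
width: 0.0212
```

```bash
python3 arc.py 0.1 "[.6126,.1322,.1204]"
```

```text
t 27.05 th 1.964 r 0.0498 h 0.0495 F tool [-3.6  5.9 -7.1] tang 5.6 rad -4.1 w 0.0212 rot [ 0.004  0.001 -0.001] q [ 0.29  0.39 -0.35  1.65 -0.52  1.17  0.2 ]
[0.0046, -0.0019, -0.0005],[0.0049, -0.0012, 0.0],[0.0049, -0.0007, -0.0],[0.005, -0.0002, -0.0],[0.005, 0.0003, -0.0],[0.0049, 0.0008, 0.0],[0.0048, 0.0013, -0.0],[0.0047, 0.0017, -0.0],[0.0045, 0.0022, 0.0],[0.0042, 0.0026, -0.0],[0.004, 0.0031, 0.0],[0.0036, 0.0034, -0.0],
```

Request:
{"op": "step_arm", "data": {
  "commands": [
    [0.0046, -0.0019, 0, 0, 0, 0],
    [0.0049, -0.0012, 0, 0, 0, 0],
    [0.0049, -0.0007, 0, 0, 0, 0],
    [0.005, -0.0002, 0, 0, 0, 0]
  ]
}}

```text
time: 27.45
ee_pos: [0.6124, 0.1447, 0.1895]
eef_rot: [0.954, 0.01, -0.004, -0.299]
ft_force: [-5.7, -9.7, 3.3]
width: 0.0216
```

```bash
python3 arc.py 0.1 "[.6126,.1322,.1204]"
```

```text
t 27.45 th 1.57 r 0.0498 h 0.0494 F tool [-5.9  5.9 -8.2] tang 5.9 rad -5.9 w 0.0216 rot [ 0.004  0.002 -0.002] q [ 0.27  0.42 -0.35  1.6  -0.51  1.18  0.18]
[0.005, 0.0001, -0.0006],[0.0049, 0.0008, 0.0],[0.0048, 0.0012, -0.0],[0.0047, 0.0017, -0.0],[0.0045, 0.0022, 0.0],[0.0043, 0.0026, 0.0],[0.004, 0.003, 0.0],[0.0037, 0.0034, -0.0],[0.0033, 0.0038, 0.0],[0.0029, 0.0041, 0.0],[0.0025, 0.0043, -0.0],[0.002, 0.0046, -0.0],
```

Request:
{"op": "step_arm", "data": {
  "commands": [
    [0.005, 0.0003, 0, 0, 0, 0],
    [0.0049, 0.0008, 0, 0, 0, 0]
  ]
}}

```text
time: 27.65
ee_pos: [0.6221, 0.1441, 0.1889]
eef_rot: [0.954, 0.01, -0.005, -0.299]
ft_force: [-5.8, -8.8, 3.9]
width: 0.0217
```

```bash
python3 arc.py 0.1 "[.6126,.1322,.1204]"
```

```text
t 27.65 th 1.373 r 0.0498 h 0.0494 F tool [-6.   4.9 -8.1] tang 4.9 rad -5.9 w 0.0217 rot [ 0.004  0.002 -0.001] q [ 0.27  0.44 -0.35  1.57 -0.5   1.19  0.17]
[0.0049, 0.0011, -0.0006],[0.0047, 0.0017, -0.0],[0.0045, 0.0022, 0.0],[0.0043, 0.0026, -0.0],[0.004, 0.003, -0.0],[0.0037, 0.0034, 0.0],[0.0033, 0.0037, 0.0],[0.0029, 0.0041, -0.0],[0.0025, 0.0043, -0.0],[0.0021, 0.0046, 0.0],[0.0016, 0.0047, -0.0],[0.0011, 0.0049, 0.0],
```

Request:
{"op": "step_arm", "data": {
  "commands": [
    [0.0048, 0.0013, 0, 0, 0, 0],
    [0.0047, 0.0017, 0, 0, 0, 0]
  ]
}}

```text
time: 27.85
ee_pos: [0.6315, 0.142, 0.1873]
eef_rot: [0.954, 0.01, -0.005, -0.299]
ft_force: [-7.4, -9.0, 5.0]
width: 0.0214
```

```bash
python3 arc.py 0 "[.6126,.1322,.1204]"
```

```text
t 27.85 th 1.177 r 0.0499 h 0.0494 F tool [-7.6  4.4 -9.1] tang 5.3 rad -7.0 w 0.0214 rot [ 0.004  0.003 -0.001] q [ 0.26  0.47 -0.34  1.54 -0.49  1.19  0.17]
```

Request:
{"op": "step_arm", "data": {
  "commands": [
    [0.0045, 0.0022, 0, 0, 0, 0],
    [0.0043, 0.0026, 0, 0, 0, 0]
  ]
}}

```text
time: 28.05
ee_pos: [0.6402, 0.1385, 0.1846]
eef_rot: [0.954, 0.011, -0.005, -0.299]
ft_force: [-8.5, -8.5, 5.6]
width: 0.021
```

```bash
python3 arc.py 0.1 "[.6126,.1322,.1204]"
```

```text
t 28.05 th 0.982 r 0.0499 h 0.0493 F tool [-8.7  3.6 -9.3] tang 5.2 rad -7.8 w 0.021 rot [ 0.004  0.003 -0.001] q [ 0.26  0.49 -0.34  1.52 -0.49  1.2   0.17]
[0.004, 0.0029, -0.0007],[0.0037, 0.0034, 0.0],[0.0033, 0.0037, -0.0],[0.003, 0.004, 0.0],[0.0025, 0.0043, -0.0],[0.0021, 0.0045, 0.0],[0.0016, 0.0047, 0.0],[0.0012, 0.0049, -0.0],[0.0007, 0.005, -0.0],[0.0002, 0.005, 0.0],[-0.0003, 0.005, -0.0],[-0.0008, 0.0049, -0.0],
```

Request:
{"op": "step_arm", "data": {
  "commands": [
    [0.0036, 0.0034, -0.0003, 0, 0, 0],
    [0.0036, 0.0035, 0, 0, 0, 0]
  ]
}}

```text
time: 28.25
ee_pos: [0.6473, 0.134, 0.1814]
eef_rot: [0.954, 0.011, -0.005, -0.3]
ft_force: [-7.7, -3.7, 7.7]
width: 0.0211
```

```bash
python3 arc.py 0 "[.6126,.1322,.1204]"
```

```text
t 28.25 th 0.801 r 0.0499 h 0.0493 F tool [-7.8 -1.6 -8.3] tang 6.7 rad -4.3 w 0.0211 rot [ 0.002  0.004 -0.   ] q [ 0.26  0.5  -0.33  1.5  -0.48  1.2   0.18]
```

Request:
{"op": "step_arm", "data": {
  "commands": [
    [0.0033, 0.0038, 0, 0, 0, 0],
    [0.003, 0.004, 0, 0, 0, 0]
  ]
}}

```text
time: 28.45
ee_pos: [0.6536, 0.1284, 0.1773]
eef_rot: [0.954, 0.011, -0.005, -0.3]
ft_force: [-8.4, -3.5, 9.9]
width: 0.0211
```

```bash
python3 arc.py 0.1 "[.6126,.1322,.1204]"
```

```text
t 28.45 th 0.613 r 0.05 h 0.0493 F tool [ -8.5  -3.  -10. ] tang 7.3 rad -5.2 w 0.0211 rot [0.001 0.004 0.001] q [ 0.27  0.52 -0.33  1.48 -0.48  1.21  0.19]
[0.0026, 0.0042, -0.0007],[0.0022, 0.0045, -0.0],[0.0018, 0.0047, 0.0],[0.0013, 0.0048, -0.0],[0.0008, 0.0049, 0.0],[0.0003, 0.005, -0.0],[-0.0002, 0.005, 0.0],[-0.0007, 0.005, 0.0],[-0.0012, 0.0049, 0.0],[-0.0017, 0.0047, -0.0],[-0.0021, 0.0045, -0.0],[-0.0026, 0.0043, -0.0],
```

Request:
{"op": "step_arm", "data": {
  "commands": [
    [0.0025, 0.0043, -0.0003, 0, 0, 0],
    [0.0022, 0.0045, 0, 0, 0, 0],
    [0.0018, 0.0047, 0, 0, 0, 0]
  ]
}}

```text
time: 28.75
ee_pos: [0.6602, 0.1187, 0.1704]
eef_rot: [0.954, 0.012, -0.005, -0.301]
ft_force: [-10.1, 1.3, 11.1]
width: 0.021
```

```bash
python3 arc.py 0 "[.6126,.1322,.1204]"; python3 -c "
from h import *
b=camera('scene')[150:350,200:400,::-1];cv2.imwrite('pics/c10.png',cv2.resize(b,(600,600),interpolation=2))"
```

```text
t 28.75 th 0.34 r 0.0501 h 0.0493 F tool [-10.1  -7.6  -8.2] tang 10.5 rad -7.0 w 0.021 rot [-0.     0.005  0.002] q [ 0.27  0.54 -0.33  1.46 -0.48  1.21  0.2 ]
```

Request:
{"op": "step_arm", "data": {
  "commands": [
    [0, 0, 0, 0, 0, 0],
    [0, 0, 0, 0, 0, 0],
    [0, 0, 0, 0, 0, 0],
    [0, 0, 0, 0, 0, 0]
  ]
}}

```text
time: 29.2
ee_pos: [0.6604, 0.118, 0.1699]
eef_rot: [0.954, 0.011, -0.005, -0.3]
ft_force: [-6.4, -1.1, 7.0]
width: 0.0209
```

Request:
{"op": "step_arm", "data": {
  "commands": [
    [0, 0, 0, 0, 0, 0],
    [0, 0, 0, 0, 0, 0],
    [0, 0, 0, 0, 0, 0],
    [0, 0, -0.01, 0, 0, 0],
    [0, 0, -0.02, 0, 0, 0],
    [0, 0, -0.03, 0, 0, 0],
    [0, 0, -0.03, 0, 0, 0],
    [0, 0, -0.03, 0, 0, 0],
    [0, 0, -0.03, 0, 0, 0],
    [0, 0, -0.02, 0, 0, 0],
    [0, 0, 0, 0, 0, 0],
    [0, 0, 0, 0, 0, 0]
  ],
  "gripper": 0.5
}}

```text
time: 30.4
ee_pos: [0.6639, 0.0191, 0.309]
eef_rot: [0.954, 0.01, -0.003, -0.299]
ft_force: [0.1, -0.2, -1.4]
width: 0.0434
```

```bash
python3 - <<'E'
from h import *
b=camera('scene')[150:350,200:400,::-1];w=camera('wrist')[:,:,::-1];t=camera('top')[130:290,185:295,::-1]
print(read_state()["ft_force"],read_state()["ee_pos"])
o=np.zeros((600,800,3),np.uint8);o[:400,:400]=cv2.resize(b,(400,400),interpolation=2);o[:300,400:]=cv2.resize(w,(400,300));o[300:600,400:606]=cv2.resize(t,(206,300));cv2.imwrite("pics/c11.png",o)
E
```

```text
[-0.45596318  0.49621885 -0.17827099] [0.6634041  0.02014841 0.3080494 ]
```

View pics/c11.png

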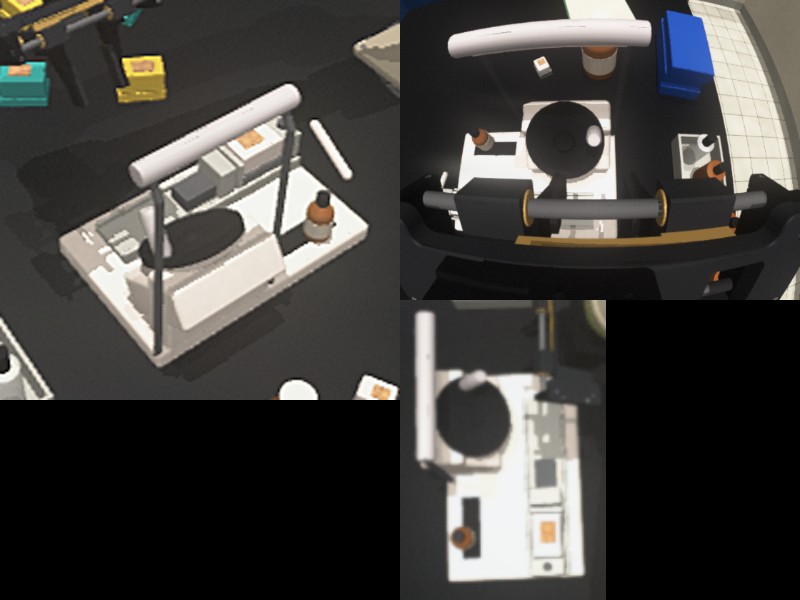

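The block sits flat between the jaw and stop (top inset: block about (547,530), jaw about (545,480), stop about (548,567)). The robot is clear and touching nothing, so I'm handing in.

```bash
python3 -c "
from bench import *
print(close_job())"
```

```text
the job is handed in; nothing more can be done
None
```

The large block lies flat in the vice bed, clamped between the jaw and the stop, and I handed the job in at about 30.6 s of the 72 s. `close_job()` reports no verdict.

- **Placing:** I laid the block between the lips and let go of it. The wrist picture showed it there, clear of the jaw and the stop.
- **Winding:** I gripped the handle and wound the wheel clockwise about 12.6 rad, roughly two turns. The handle force held at about 5 N, then rose to 10.5 N over the last 0.6 rad. That puts the jaw force at about 24 N from the spring travel or 33 N from the handle force, against the 8 N minimum and the 90 N crush limit. I did not measure the jaw force directly.
- **Last checks:** After I let go and backed off, the wrist force was about zero. In the last pictures the block sat square against the stop with the jaw on it, the handle was where I left it, and no bystander in view had moved.

Two things went less smoothly:

- **Arm posture:** The first tilted approach to the wheel ran into the limits of joints 2 and 3. I backed out and came in again with a better posture, touching nothing.
- **Bed centre line:** An early wrist check put it about 4 mm from the top-camera value. The arm had still been settling, and measured against the block the difference was about 1 mm.

I viewed 11 pictures, one over the budget of 10.

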